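Measure a fossil bone on the measuring board

TASK

Set the fossil bone up for a length reading on the bone-measuring board: first nudge it with the fingertips until it lies straight along the board with one end against the fixed end plate, then push the sliding block up until its face just touches the bone's other end. Only push: do not grip or lift the bone, press it only gently because it is brittle, and leave the jar, the specimen box, the loupe and the brush alone. Finish with the hand clear of everything.

Things in the scene. Friction and masses are not known exactly. Their poses are not given: they have to be found in the camera images.
- board: bone-measuring board, white with wooden plates, 460 x 220 mm, fixed flat on the bench. Origin: centre of its underside at bench level; flat upper surface 24 mm higher. x runs along its length from the fixed end plate to the sliding block, y across, z up. Aluminium guide rails, 10 mm wide and 6 mm high, run along both long edges, centred at y = -104 and +104 mm; the steel scale lies flush
- plate_face (a point): foot of the inner, metal-lined face of the fixed end plate: mid width, at the height of the board's upper surface (board frame -200, 0, 24 mm); axes parallel to the board's. The plate stands square to the board's x, 160 mm wide, 12 mm thick, 60 mm high above the board, with brackets behind it
- block (a joint): gap in m between the facing faces of the fixed plate and of the sliding block (0 to 0.34). The block: an upright wooden plate like the fixed one (160 wide, 12 thick, 60 mm high) on a foot 11 mm high that reaches 67 mm behind its face. It slides along the rails only, with about 2 N of drag, and stays where it is left
- block_back (a point): push point: middle of the back of the block's upright plate, 12 mm behind its face, 35 mm above the board's upper surface. Pushing towards board -x closes the gap. Behind it, above the foot, is open space 120 mm wide between two small brackets
- bone: fossil cannon bone, tan, 150 mm long, about 0.13 kg, loose and flat on the board between the plates. Origin: mid length, on its underside; x along it, z up. Blunt end at x = -75 mm (28 mm wide, 20 high), twin-knuckled end at +75 mm (27 wide, 20 high); shaft 15 mm wide, its underside 4 and top 18 mm above the board. Brittle; either end may meet the fixed plate
- jar: glass jar of fragments with a white cap, 74 mm diameter, 86 mm high, loose, beyond the board as seen from the robot. Origin: centre of its underside
- specimen_box: pink and clear plastic box, 77 x 57 x 24 mm, loose, beyond the board. Origin: centre of its underside
- loupe: flat round magnifier case, red with dark top, 40 mm diameter, 14 mm high, loose, on the robot's side of the board. Origin: centre of its underside
- brush: flat dusting brush, wooden handle, 42 mm wide, 170 mm long, lying loose on the robot's side of the board, roughly along it. Origin: near its middle on the underside
Mind the look-alikes: they are no part of the job. Of the things that look like the bone, the middle-sized one is meant.

How it is judged:
By the outcome, as a careful person would: the job done as asked, in the order asked, and still so for the second after the job is handed in, with the robot touching nothing.
It also fails if it takes over 72 s, if anything falls off the work surface, if the arm or the gripper's body presses on something with over 40 N, if the wrist force passes 120 N, or if a joint passes its speed limit or range.

ROBOT

A 7-joint arm with a two-finger parallel gripper is mounted at the origin on the work surface. World frame = base frame: x ahead of the robot, y to its left, z up, the work surface at z = 0. Lengths are in m, angles in rad, forces in N, time in s.
With the tool pointing down it reaches from about 0.4 to 0.875 m from the base axis. Payload 19.3 kg.
Tool frame: the origin (TCP) lies between the finger pads; the fingertips stand 17 mm ahead of it and the grasp point (between the pads) lies 2 mm behind it; x points along the fingers, y is the direction in which the jaws open and shut, and the axes are right-handed (so a half turn about x gives the same grasp; the last joint's range is limited). The gripper opens to 85 mm and grips with 20 to 120 N. Pads are 22 mm wide; open, the fingers measure 114 mm over their backs; the gripper's body (76 mm by 85 mm) begins 54 mm behind the grasp point. The pads swing forward as they close: fully open they stand 13 mm farther back than shut.
Start: joints at [-1.278, 0.521, -0.036, 1.599, 0.021, 1.021, -0.113], TCP at [0.222, 0.584, 0.248] pointing down, gripper open.
Joint ranges: [-2.91, 2.91], [-0.3, 2.13], [-1.5, 1.42], [0.17, 2.43], [-1.26, 4.41], [0.16, 1.93], [-2.52, 2.52]. Speed limits (rad/s): [1.89, 1.89, 2.39, 2.39, 3.01, 3.01, 3.01].

INTERFACE

Orientations are given as [roll, pitch, yaw] about the fixed x, y, z axes, in that order (R = Rz(yaw) Ry(pitch) Rx(roll)).
In Python, from workcell import bot gives the robot as it stands.
- The arm moves only by the shell command python3 -m creep 'ROWS' [FORCE]. ROWS is JSON, a list of rows, each an object of numbers: "wx", "wy", "wz": the turn, a rotation vector about the tool's x, y, z in degrees; "tx", "ty", "tz": the shift along the tool's x, y, z in m; "claw": the closure, from 0 (fully open) to 1 (shut). A call has 1 to 8 rows; each row is the pose to reach, as a shift and turn from the pose measured when the call began, along the tool's axes at that moment; what a row does not reach only later rows make up. A row lasts 1/10 s, in which the tool goes at most 50 mm and 8.59 degrees, less where a joint would pass 70% of its speed; a pose out of reach is approached as far as the arm can. A call with a gripper value outside its range is refused whole. The fingers move at their own pace and stop on an object; FORCE is the grip in N (left out, the last holds). Time passes only in rows, so rows that repeat a pose let the fingers close. It gives the time, the measured TCP pose, the force and the opening at its end, in the units of the state.
- bot.observe(): the state, without advancing time (a new reading comes with each control period).
- bot.grab_frame(name): name is "scene" or "top" or "wrist"; returns the picture (480x640x3 uint8, blue, green, red); there is no depth.
- bot.get_calibration(name): a dict with "fx", "fy", "cx", "cy" (pixels), "R" (3x3) and "t" (3): a world point X has camera coordinates R X + t. Camera axes: x right, y down, z forward; pixel columns grow to the right and rows downward; lengths in m; the calibration is good to about 2 mm. A picture is of the moment at which its call begins: read the wrist's pose just before it. get_calibration takes no time and is no camera call; for the wrist camera it gives the pose at the moment of the call.
- bot.job_done(): hands the job in, once; it reports no verdict.
The state is a dict: "clock": time; "qpos": joint angles; "qd": joint speeds; "joint_efforts": joint torques, N m; "position": TCP position; "tool_rot": TCP orientation; "force": force on the tool from outside, world axes, zero at the start; "moment": the same for the moment, N m; "grip_width": finger opening in m.
Only numpy, scipy, OpenCV 4.12 (cv2) and the standard library are available. Lean on these libraries where they do the work, as an engineer would, in place of code of your own. Each camera call takes 0.05 s, during which the arm holds its last target.

## Working session

There is one attempt and no reset: what is moved stays moved. The work goes in short steps, Python scripts to look and compute and a shell command to move; the robot and the scene stay as the last step left them, time stands still between calls to the robot, and variables do not carry over. Pictures are saved under pics/ and viewed, and the job is handed in when it is done.

```bash
ls; mkdir -p pics
python3 - <<'E'
from workcell import bot
import cv2
print(bot.observe())
for n in("scene","top","wrist"):
    cv2.imwrite(f"pics/{n}0.png",bot.grab_frame(n)); c=bot.get_calibration(n); print(n,c)
E
```

```text
pics
{'clock': 0.0, 'qpos': array([-1.27821421,  0.52201825, -0.03629408,  1.60000971,  0.02122622,
        1.02109173, -0.11279639]), 'qd': array([-2.39748435e-05,  1.27805278e-03,  2.18966393e-03,  5.60208871e-04,
        1.55722909e-03,  5.01445920e-04,  1.21311037e-03]), 'joint_efforts': array([-7.78228932e-04, -9.27104473e+01,  1.97934307e+00, -3.69928336e+01,
        1.77285634e-02,  8.33258528e-03,  3.73553007e-05]), 'position': array([0.22174272, 0.58400093, 0.24772285]), 'tool_rot': array([-1.46522261,  1.56965452, -1.82802624]), 'force': array([-0.4990398 ,  0.09275405, -0.68724259]), 'moment': array([ 0.03386469,  0.00078078, -0.01782185]), 'grip_width': 0.08530554018843194}
scene {'fx': 598.2123759314286, 'fy': 598.2123759314286, 'cx': 323.0751722390011, 'cy': 231.1907788705896, 'R': array([[ 0.46943715,  0.88293801,  0.0070173 ],
       [ 0.73960378, -0.3888638 , -0.54933705],
       [-0.48230178,  0.26306924, -0.8355714 ]]), 't': array([-0.41154884, -0.31784381,  1.3700343 ])}
top {'fx': 511.35592115141264, 'fy': 511.35592115141264, 'cx': 320.7337293568844, 'cy': 240.8571865621796, 'R': array([[-0.00483083, -0.99991429, -0.01216854],
       [-0.98832847,  0.00662699, -0.15219367],
       [ 0.15226126,  0.01129129, -0.98827578]]), 't': array([0.15518395, 0.57481418, 0.84778377])}
wrist {'fx': 398.0751010860738, 'fy': 398.0751010860738, 'cx': 320.85793284186514, 'cy': 237.31095295106994, 'R': array([[ 3.55209583e-01,  9.34786619e-01, -3.58871000e-04],
       [ 8.90351082e-01, -3.38207516e-01,  3.04779638e-01],
       [ 2.84782555e-01, -1.08580170e-01, -9.52422828e-01]]), 't': array([-0.62417372, -0.03901472,  0.37955593])}
```

View pics/top0.png

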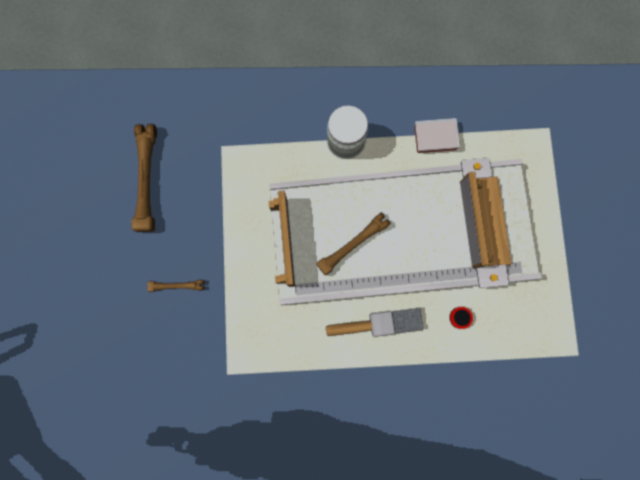

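View pics/scene0.png

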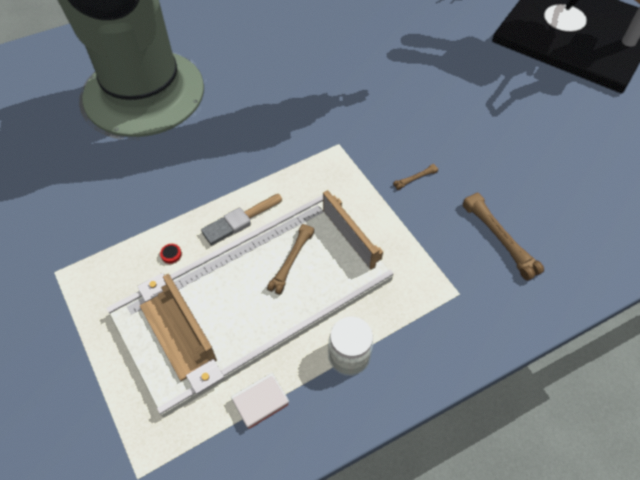

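View pics/wrist0.png

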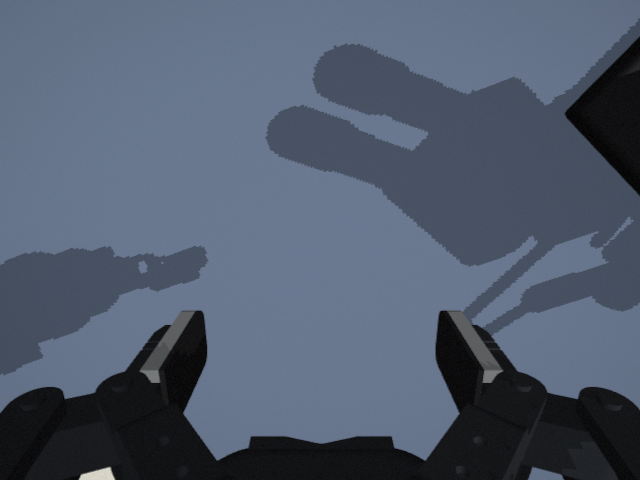

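The top view shows the bone, diagonal on the board, from about (325,265) to (383,220). The fixed plate is near column 288 and the block face near column 472. The two look-alikes lie off the board to the left.

Run:
```python
import cv2
im=cv2.imread("pics/top0.png")
cv2.imwrite("pics/t0a.png",cv2.resize(im[150:315,260:410],None,fx=5,fy=3.6*1.0,interpolation=cv2.INTER_CUBIC)[:600] if 0 else cv2.resize(im[155:305,262:412],(600,600),interpolation=cv2.INTER_CUBIC))
cv2.imwrite("pics/t0b.png",cv2.resize(im[150:300,410:560],(600,600),interpolation=cv2.INTER_CUBIC))
```

```text
(no output)
```

View pics/t0a.png

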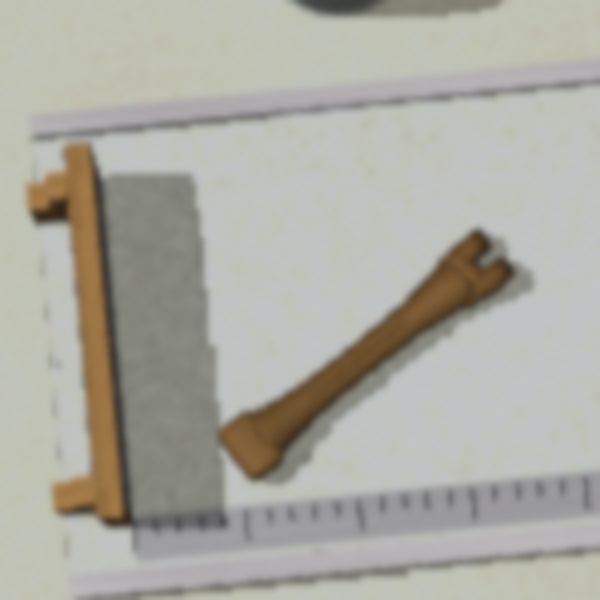

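View pics/t0b.png

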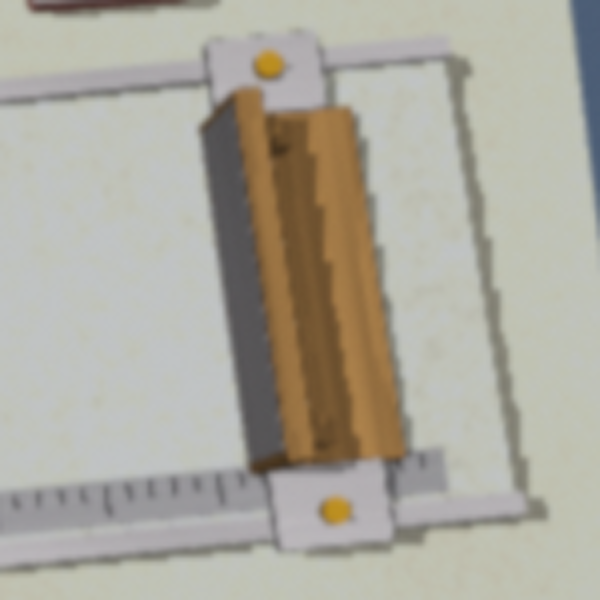

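```bash
cat > h.py <<'E'
import numpy as np, cv2
from scipy.optimize import least_squares
from workcell import bot
def proj(c,X):
    p=np.atleast_2d(X)@np.array(c["R"]).T+c["t"]; return np.c_[c["fx"]*p[:,0]/p[:,2]+c["cx"],c["fy"]*p[:,1]/p[:,2]+c["cy"]]
def unproj(c,uv,z):
    uv=np.atleast_2d(uv); R=np.array(c["R"]); C=-R.T@c["t"]
    d=np.c_[(uv[:,0]-c["cx"])/c["fx"],(uv[:,1]-c["cy"])/c["fy"],np.ones(len(uv))]@R
    return C+d*((z-C[2])/d[:,2])[:,None]
def b2w(p,X):
    X=np.atleast_2d(X); c,s=np.cos(p[2]),np.sin(p[2]); return np.c_[p[0]+c*X[:,0]-s*X[:,1],p[1]+s*X[:,0]+c*X[:,1],X[:,2]]
def w2b(p,X):
    X=np.atleast_2d(X); c,s=np.cos(p[2]),np.sin(p[2]); d=X[:,:2]-p[:2]; return np.c_[c*d[:,0]+s*d[:,1],-s*d[:,0]+c*d[:,1],X[:,2]]
E
python3 - <<'E'
from h import *
c=bot.get_calibration("top")
A=lambda u,v:(262+u/4,155+v/4); B=lambda u,v:(410+u/4,150+v/4)
print("cam",-np.array(c["R"]).T@c["t"])
X=np.array([[-.23,.109,.03],[.23,.109,.03],[-.23,-.109,.024],[.23,-.109,.03],[-.2,.08,.084],[-.2,-.08,.084],[-.212,.08,.084],[-.212,-.08,.084]])
uv=np.array([A(32,115),B(450,40),A(75,598),B(525,508),A(92,145),A(128,520),A(66,148),A(103,522)])
f=lambda p:(proj(c,b2w(p,X))-uv).ravel()
r=least_squares(f,[.6,0,-1.57]); print(r.x,np.degrees(r.x[2])); print(r.fun.reshape(-1,2).round(1))
p=r.x; np.save("board.npy",p)
# bone
bl=[A(220,437),A(262,480)]; kn=[A(480,232),A(512,268)]
for z in(.034,.044):
    w=np.r_[unproj(c,bl,z),unproj(c,kn,z)]; b=w2b(p,w); m=np.array([b[:2].mean(0),b[2:].mean(0)]); print(z,w.round(4).tolist(),(b*1e3).round(1).tolist(),np.linalg.norm(m[1]-m[0]),np.degrees(np.arctan2(*(m[1]-m[0])[1::-1])))
# block: face top edge z=.084
for q in([B(245,90),B(287,460)],):print("block top face?",(w2b(p,unproj(c,q,.084))*1e3).round(1))
print("block face foot",(w2b(p,unproj(c,[B(203,130),B(252,470)],.035))*1e3).round(1))
# objects
print("loupe",unproj(c,(461,318),.014),"jar",unproj(c,(347,128),.086),"box",unproj(c,(437,135),.024))
print("brush",unproj(c,[(327,330),(423,319)],.01))
E
```

```text
cam [0.43977026 0.14178879 0.9272156 ]
[ 0.59567072  0.00437983 -1.47455181] -84.48559550643041
[[-0.3  0.6]
 [-0.1 -1.4]
 [-0.   0.7]
 [ 1.3  1.3]
 [ 0.3 -0.5]
 [ 0.  -0.3]
 [-0.3 -0.6]
 [-1.  -0. ]]
0.034 [[0.5359, 0.1587, 0.034], [0.5169, 0.1404, 0.034], [0.6268, 0.0427, 0.034], [0.6104, 0.0289, 0.034]] [[-159.4, -44.7, 34.0], [-143.0, -65.4, 34.0], [-35.2, 34.7, 34.0], [-23.0, 17.0, 34.0]] 0.1464812977062316 33.512043002021464
0.044 [[0.5348, 0.1586, 0.044], [0.516, 0.1405, 0.044], [0.6247, 0.0438, 0.044], [0.6085, 0.0302, 0.044]] [[-159.3, -45.8, 44.0], [-143.1, -66.2, 44.0], [-36.5, 32.7, 44.0], [-24.4, 15.3, 44.0]] 0.14484136556424765 33.51204300202146
block top face? [[117.1  78.8  84. ]
 [111.4 -79.1  84. ]]
block face foot [[111.4  75.3  35. ]
 [110.9 -78.3  35. ]]
loupe [[ 0.44142426 -0.09402617  0.014     ]] jar [[0.76570244 0.10521636 0.086     ]] box [[ 0.77464809 -0.06287864  0.024     ]]
brush [[ 0.42161527  0.14196354  0.01      ]
 [ 0.4400089  -0.02797334  0.01      ]]
```

```bash
cat >> h.py <<'E'
from scipy.spatial.transform import Rotation as Ro
P=None
try: P=np.load("board.npy")
except Exception: pass
def pose(s=None):
    s=s or bot.observe(); return np.array(s["position"]),Ro.from_euler("xyz",s["tool_rot"]).as_matrix()
def go(bx,by,z,ang=None):
    """tcp target in board coords (m), z world; ang = angle of tool y from board x, deg; tool x straight down"""
    s=bot.observe(); p,R=pose(s); w=b2w(P,[bx,by,z])[0]
    d=R.T@(w-p); out="shift "+str(d.round(4))
    if ang is not None:
        a=P[2]+np.radians(ang); y=np.array([np.cos(a),np.sin(a),0]); x=np.array([0,0,-1.]); Rt=np.c_[x,y,np.cross(x,y)]
        out+=" turn "+str(np.degrees(Ro.from_matrix(R.T@Rt).as_rotvec()).round(2))
    print(out)
def st():
    s=bot.observe(); p,R=pose(s); b=w2b(P,p)[0]*1e3
    yb=np.degrees(np.arctan2(R[1,1],R[0,1])-P[2])
    Fb=w2b(np.r_[0,0,P[2]],s["force"])[0]
    print("t",round(s["clock"],2),"tcp board",b.round(1),"tooly ang",round((yb+180)%360-180,1),"F board",Fb.round(2),"w",round(s["grip_width"],4),"q7",s["qpos"][6].round(2))
E
python3 - <<'E'
from h import *
st(); p,R=pose(); print(R.round(3)); c=bot.get_calibration("wrist")
for L in(.004,.017,.03):
    print(L,proj(c,p+np.array([[L,s*h,z] for s in(1,-1) for h in (.0425,.057) for z in(-.011,.011)])@R.T).round(0).tolist())
for a in(0,180,90,-90): go(-.09,-.085,.15,a)
E
```

```text
t 0.15 tcp board [-613.  -316.5  247.9] tooly ang 153.7 F board [-0.45 -0.2   0.51] w 0.0854 q7 -0.11
[[-0.     0.355  0.935]
 [-0.001  0.935 -0.355]
 [-1.    -0.001  0.   ]]
0.004 [[440.0, 306.0], [435.0, 358.0], [480.0, 306.0], [473.0, 358.0], [204.0, 306.0], [210.0, 358.0], [164.0, 306.0], [171.0, 358.0]]
0.017 [[431.0, 290.0], [426.0, 339.0], [468.0, 290.0], [462.0, 339.0], [214.0, 290.0], [218.0, 339.0], [177.0, 290.0], [183.0, 339.0]]
0.03 [[423.0, 277.0], [419.0, 323.0], [457.0, 277.0], [452.0, 323.0], [222.0, 277.0], [225.0, 323.0], [187.0, 277.0], [192.0, 323.0]]
shift [ 0.0982 -0.3662  0.4393] turn [1.537e+02 6.000e-02 1.000e-02]
shift [ 0.0982 -0.3662  0.4393] turn [-2.63e+01 -1.00e-02  4.00e-02]
shift [ 0.0982 -0.3662  0.4393] turn [6.37e+01 3.00e-02 4.00e-02]
shift [ 0.0982 -0.3662  0.4393] turn [-1.163e+02 -4.000e-02  3.000e-02]
```

```bash
python3 -m creep '[{"tx":0.05,"ty":-0.366,"tz":0.439,"wx":-26.3,"claw":0.5},{"tx":0.05,"ty":-0.366,"tz":0.439,"wx":-26.3,"claw":0.5},{"tx":0.05,"ty":-0.366,"tz":0.439,"wx":-26.3,"claw":0.5},{"tx":0.05,"ty":-0.366,"tz":0.439,"wx":-26.3,"claw":0.5},{"tx":0.05,"ty":-0.366,"tz":0.439,"wx":-26.3,"claw":0.5},{"tx":0.05,"ty":-0.366,"tz":0.439,"wx":-26.3,"claw":0.5},{"tx":0.05,"ty":-0.366,"tz":0.439,"wx":-26.3,"claw":0.5},{"tx":0.05,"ty":-0.366,"tz":0.439,"wx":-26.3,"claw":0.5}]' 20
python3 -c "
from h import *
st();go(-.09,-.088,.15,180)"
```

```text
t 0.15 tcp board [-613.  -316.5  247.9] tooly ang 153.7 F board [-0.45 -0.2   0.51] w 0.0854 q7 -0.11
shift [ 0.0982 -0.3675  0.4366] turn [-2.63e+01 -1.00e-02  4.00e-02]$[0]: bad value
```

```bash
python3 -m creep '[{"wx":-8,"wy":0,"wz":0,"tx":0.0,"ty":-0.03,"tz":0.04,"claw":0.5}]' 20; python3 -m creep --help | head -30
```

```text
clock: 0.25
position: [0.2443, 0.5453, 0.247]
tool_rot: [-3.139, 1.568, 2.927]
force: [2.9, -0.1, -1.2]
grip_width: 0.0728invalid input: not JSON, or not a number
```

```bash
python3 -c "
from h import *
st();go(-.09,-.088,.20,180)"
```

```text
t 0.25 tcp board [-572.2 -297.8  247. ] tooly ang 162.0 F board [ 0.42  2.89 -1.16] w 0.0728 q7 0.07
shift [ 0.0462 -0.3941  0.3483] turn [-17.95  -0.14  -0.02]
```

```bash
python3 -m creep '[{"wx":-18,"wy":0,"wz":0,"tx":0.046,"ty":-0.394,"tz":0.348,"claw":0.5},{"wx":-18,"wy":0,"wz":0,"tx":0.046,"ty":-0.394,"tz":0.348,"claw":0.5},{"wx":-18,"wy":0,"wz":0,"tx":0.046,"ty":-0.394,"tz":0.348,"claw":0.5},{"wx":-18,"wy":0,"wz":0,"tx":0.046,"ty":-0.394,"tz":0.348,"claw":0.5},{"wx":-18,"wy":0,"wz":0,"tx":0.046,"ty":-0.394,"tz":0.348,"claw":0.5},{"wx":-18,"wy":0,"wz":0,"tx":0.046,"ty":-0.394,"tz":0.348,"claw":0.5},{"wx":-18,"wy":0,"wz":0,"tx":0.046,"ty":-0.394,"tz":0.348,"claw":0.5},{"wx":-18,"wy":0,"wz":0,"tx":0.046,"ty":-0.394,"tz":0.348,"claw":0.5}]' 20
python3 -c "
from h import *
st();go(-.09,-.088,.15,180)"
```

```text
clock: 1.05
position: [0.4407, 0.1911, 0.2113]
tool_rot: [2.776, 1.569, 2.873]
force: [1.6, 1.1, -0.0]
grip_width: 0.0426
t 1.05 tcp board [-200.7 -136.3  211.3] tooly ang -179.9 F board [-0.92  1.67 -0.01] w 0.0426 q7 1.12
shift [ 0.0611 -0.1108  0.0483] turn [ 0.05 -0.12 -0.05]
```

```bash
python3 -m creep '[{"wx":0,"wy":0,"wz":0,"tx":0.061,"ty":-0.111,"tz":0.048,"claw":0.5},{"wx":0,"wy":0,"wz":0,"tx":0.061,"ty":-0.111,"tz":0.048,"claw":0.5},{"wx":0,"wy":0,"wz":0,"tx":0.061,"ty":-0.111,"tz":0.048,"claw":0.5},{"wx":0,"wy":0,"wz":0,"tx":0.061,"ty":-0.111,"tz":0.048,"claw":0.5},{"wx":0,"wy":0,"wz":0,"tx":0.061,"ty":-0.111,"tz":0.048,"claw":0.5}]' 20
python3 - <<'E'
from h import *
st();go(-.09,-.088,.044,180)
c=bot.get_calibration("wrist");im=bot.grab_frame("wrist")
# overlay board axes prediction
for X in [[-.2,-.08,.024],[-.2,.08,.024],[-.2,-.08,.084],[-.2,.08,.084],[-.23,-.099,.03],[.1,-.099,.03],[-.23,.099,.03],[.1,.099,.03]]:
    u=proj(c,b2w(P,X))[0]
    if abs(u).max()<2000: cv2.circle(im,tuple(int(v) for v in u),3,(0,0,255),-1)
cv2.imwrite("pics/w1.png",im)
E
```

```text
clock: 1.55
position: [0.499, 0.0848, 0.1497]
tool_rot: [2.921, 1.567, 3.017]
force: [0.0, -0.0, -0.0]
grip_width: 0.0427
t 1.55 tcp board [-89.3 -88.5 149.7] tooly ang 180.0 F board [ 0.01  0.04 -0.03] w 0.0427 q7 1.37
shift [0.1057 0.0006 0.0009] turn [-0.03 -0.19 -0.04]
```

View pics/w1.png

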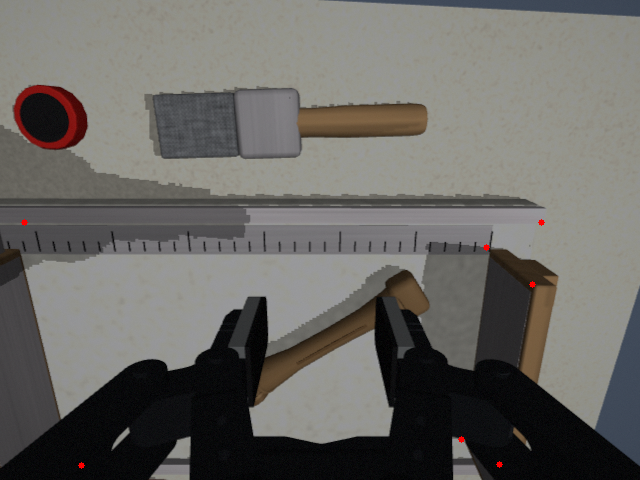

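```bash
python3 -m creep '[{"wx":0,"wy":0,"wz":0,"tx":0.04,"ty":0.0,"tz":0.001,"claw":0.5},{"wx":0,"wy":0,"wz":0,"tx":0.08,"ty":0.0,"tz":0.001,"claw":0.5},{"wx":0,"wy":0,"wz":0,"tx":0.098,"ty":0.0,"tz":0.001,"claw":0.5},{"wx":0,"wy":0,"wz":0,"tx":0.106,"ty":0.0,"tz":0.001,"claw":0.5},{"wx":0,"wy":0,"wz":0,"tx":0.106,"ty":0.0,"tz":0.001,"claw":0.5}]' 20
python3 - <<'E'
from h import *
st();go(-.09,-.03,.044,180)
cv2.imwrite("pics/w2.png",bot.grab_frame("wrist"));im=bot.grab_frame("scene")
cv2.imwrite("pics/s2.png",cv2.resize(im[170:320,220:420],(800,600),interpolation=cv2.INTER_CUBIC))
E
```

```text
clock: 2.1
position: [0.4996, 0.0869, 0.0442]
tool_rot: [2.63, 1.568, 2.729]
force: [-0.6, -0.8, 0.7]
grip_width: 0.0427
t 2.1 tcp board [-91.4 -87.7  44.2] tooly ang -179.9 F board [ 0.72 -0.65  0.67] w 0.0427 q7 1.36
shift [ 0.     -0.0015  0.0577] turn [ 0.14 -0.14 -0.08]
```

View pics/w2.png

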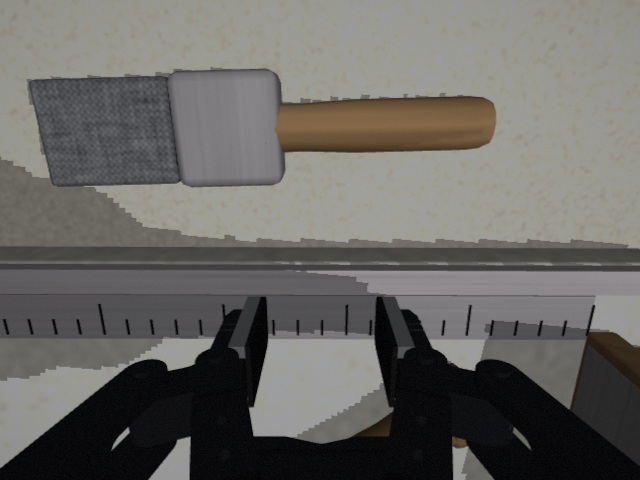

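View pics/s2.png

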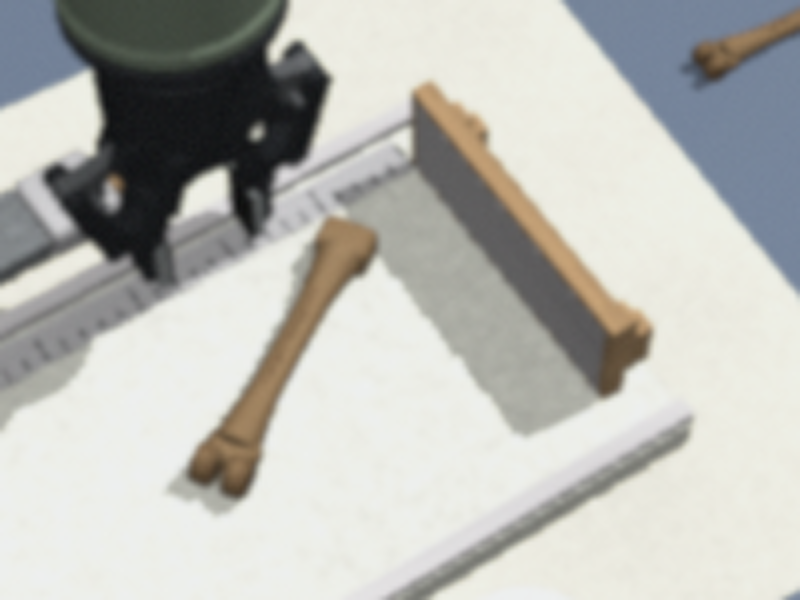

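```bash
python3 -m creep '[{"wx":0,"wy":0,"wz":0,"tx":0,"ty":-0.001,"tz":0.008,"claw":0.5},{"wx":0,"wy":0,"wz":0,"tx":0,"ty":-0.001,"tz":0.016,"claw":0.5},{"wx":0,"wy":0,"wz":0,"tx":0,"ty":-0.001,"tz":0.023,"claw":0.5},{"wx":0,"wy":0,"wz":0,"tx":0,"ty":-0.001,"tz":0.03,"claw":0.5},{"wx":0,"wy":0,"wz":0,"tx":0,"ty":-0.001,"tz":0.037,"claw":0.5},{"wx":0,"wy":0,"wz":0,"tx":0,"ty":-0.001,"tz":0.044,"claw":0.5},{"wx":0,"wy":0,"wz":0,"tx":0,"ty":-0.001,"tz":0.051,"claw":0.5},{"wx":0,"wy":0,"wz":0,"tx":0,"ty":-0.001,"tz":0.058,"claw":0.5}]' 20
python3 - <<'E'
from h import *
st();go(-.09,-.0,.044,180)
im=bot.grab_frame("scene")
cv2.imwrite("pics/s3.png",cv2.resize(im[170:320,220:420],(800,600),interpolation=cv2.INTER_CUBIC))
E
```

```text
clock: 3.0
position: [0.5584, 0.0913, 0.045]
tool_rot: [2.375, 1.569, 2.473]
force: [-0.7, 0.1, -0.2]
grip_width: 0.0426
t 3.0 tcp board [-90.1 -28.8  45. ] tooly ang -179.9 F board [-0.21 -0.72 -0.17] w 0.0426 q7 1.38
shift [ 0.001  -0.0002  0.0288] turn [ 0.1  -0.09 -0.08]
```

View pics/s3.png

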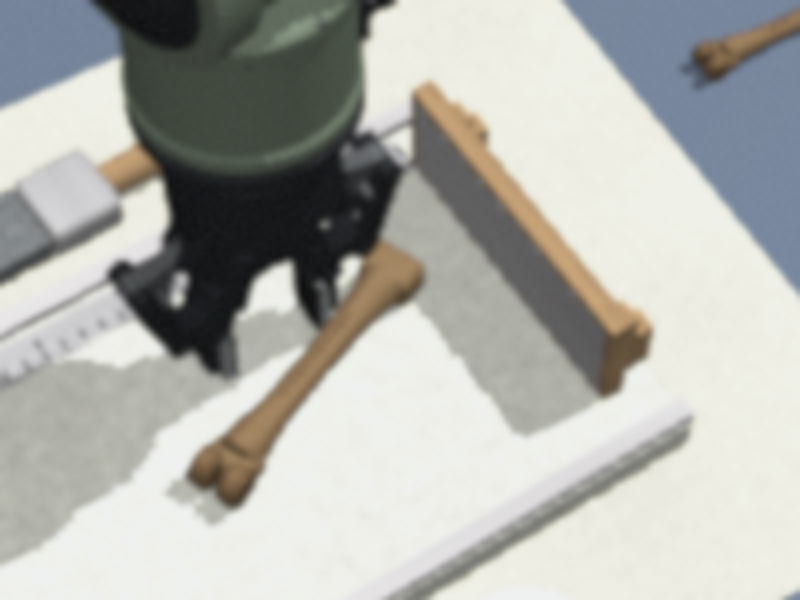

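```bash
python3 -m creep '[{"wx":0,"wy":0,"wz":0,"tx":0,"ty":0,"tz":0.006,"claw":0.5},{"wx":0,"wy":0,"wz":0,"tx":0,"ty":0,"tz":0.011,"claw":0.5},{"wx":0,"wy":0,"wz":0,"tx":0,"ty":0,"tz":0.016,"claw":0.5},{"wx":0,"wy":0,"wz":0,"tx":0,"ty":0,"tz":0.021,"claw":0.5},{"wx":0,"wy":0,"wz":0,"tx":0,"ty":0,"tz":0.026,"claw":0.5}]' 20
python3 - <<'E'
from h import *
st();go(-.09,-.0,.044,180)
im=bot.grab_frame("scene")
cv2.imwrite("pics/s4.png",cv2.resize(im[170:320,220:420],(800,600),interpolation=cv2.INTER_CUBIC))
im=bot.grab_frame("top")
cv2.imwrite("pics/t4.png",cv2.resize(im[155:305,262:412],(600,600),interpolation=cv2.INTER_CUBIC))
E
```

```text
clock: 3.55
position: [0.5857, 0.094, 0.0451]
tool_rot: [1.849, 1.569, 1.947]
force: [-0.9, 0.7, 0.5]
grip_width: 0.0426
t 3.55 tcp board [-90.2  -1.3  45.1] tooly ang -179.9 F board [-0.81 -0.8   0.49] w 0.0426 q7 1.39
shift [ 0.0011 -0.0002  0.0013] turn [ 0.1  -0.03 -0.09]
```

View pics/s4.png

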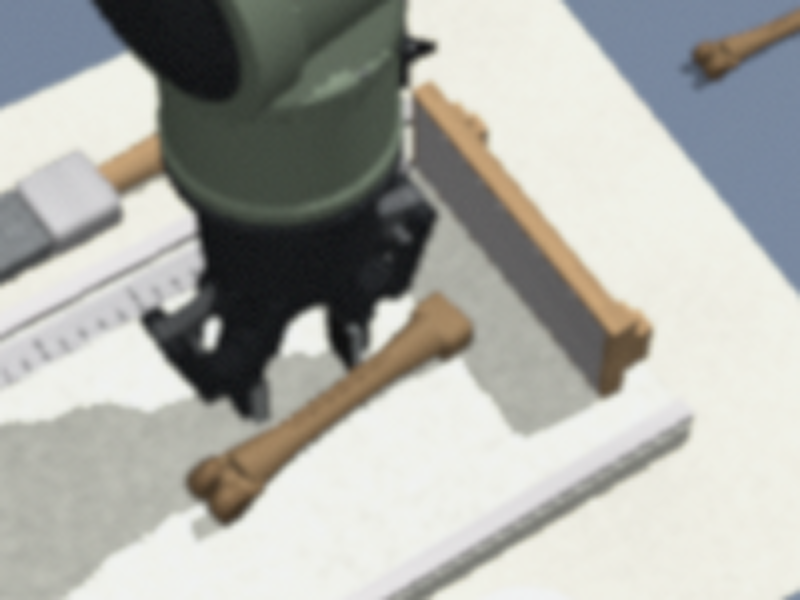

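View pics/t4.png

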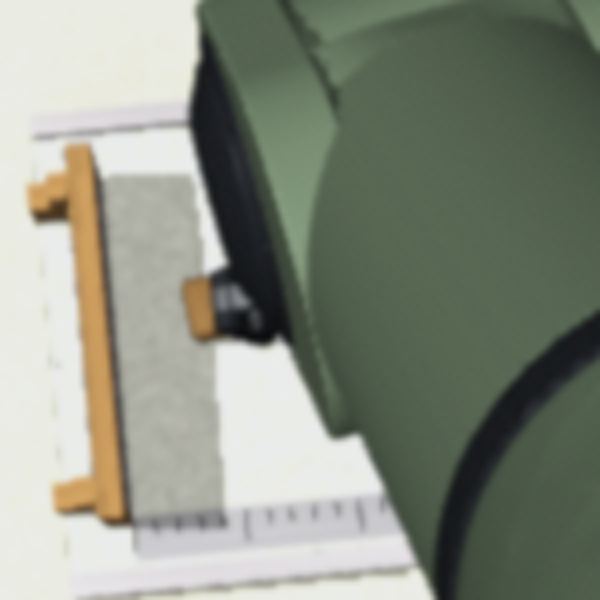

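```bash
python3 -m creep '[{"wx":0,"wy":0,"wz":0,"tx":0,"ty":0,"tz":0.004,"claw":0.5},{"wx":0,"wy":0,"wz":0,"tx":0,"ty":0,"tz":0.007,"claw":0.5},{"wx":0,"wy":0,"wz":0,"tx":0,"ty":0,"tz":0.01,"claw":0.5},{"wx":0,"wy":0,"wz":0,"tx":0,"ty":0,"tz":0.012,"claw":0.5}]' 20
python3 - <<'E'
from h import *
st()
im=bot.grab_frame("scene")
cv2.imwrite("pics/s5.png",cv2.resize(im[170:320,220:420],(800,600),interpolation=cv2.INTER_CUBIC))
E
```

```text
clock: 4.05
position: [0.5982, 0.0952, 0.0451]
tool_rot: [1.414, 1.569, 1.511]
force: [-0.9, -0.2, -0.3]
grip_width: 0.0428
t 4.05 tcp board [-90.2  11.3  45.1] tooly ang -179.9 F board [ 0.13 -0.94 -0.32] w 0.0428 q7 1.39
```

View pics/s5.png

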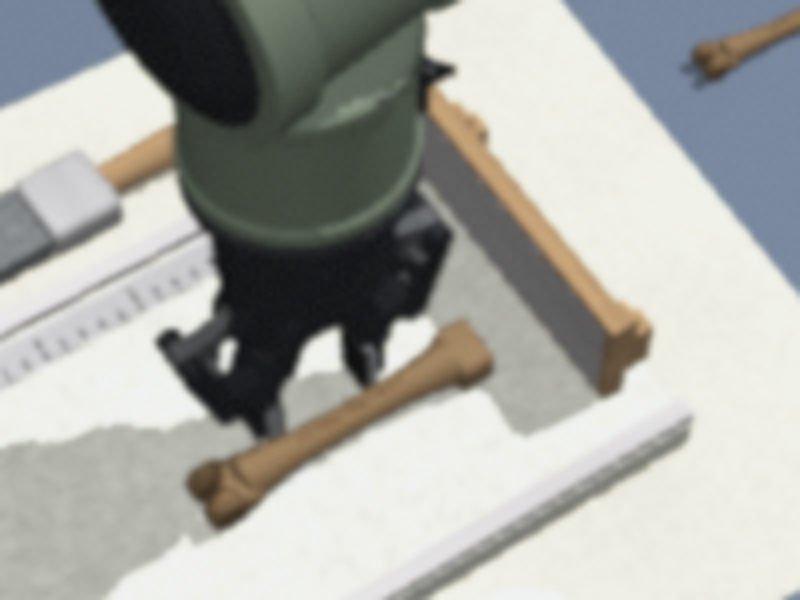

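```bash
python3 -m creep '[{"wx":0,"wy":0,"wz":0,"tx":0,"ty":0,"tz":0.003,"claw":0.5},{"wx":0,"wy":0,"wz":0,"tx":0,"ty":0,"tz":0.005,"claw":0.5},{"wx":0,"wy":0,"wz":0,"tx":0,"ty":0,"tz":0.006,"claw":0.5},{"wx":0,"wy":0,"wz":0,"tx":0,"ty":0,"tz":0.006,"claw":0.5}]' 20
python3 -c "
from h import *
st()"
python3 -m creep '[{"wx":0,"wy":0,"wz":0,"tx":0,"ty":0,"tz":-0.012,"claw":0.5},{"wx":0,"wy":0,"wz":0,"tx":-0.05,"ty":0,"tz":-0.03,"claw":0.5},{"wx":0,"wy":0,"wz":0,"tx":-0.1,"ty":0,"tz":-0.08,"claw":0.5},{"wx":0,"wy":0,"wz":0,"tx":-0.12,"ty":0,"tz":-0.13,"claw":0.5},{"wx":0,"wy":0,"wz":0,"tx":-0.15,"ty":0,"tz":-0.15,"claw":0.6},{"wx":0,"wy":0,"wz":0,"tx":-0.15,"ty":0,"tz":-0.15,"claw":0.7}]' 20
python3 - <<'E'
from h import *
st()
im=bot.grab_frame("scene")
cv2.imwrite("pics/s6.png",cv2.resize(im[170:320,220:420],(800,600),interpolation=cv2.INTER_CUBIC))
im=bot.grab_frame("top")
cv2.imwrite("pics/t6.png",cv2.resize(im[155:305,262:412],(600,600),interpolation=cv2.INTER_CUBIC))
E
```

```text
clock: 4.5
position: [0.6045, 0.0958, 0.0451]
tool_rot: [1.239, 1.569, 1.337]
force: [0.4, 0.3, 0.5]
grip_width: 0.0422
t 4.5 tcp board [-90.1  17.6  45.1] tooly ang -179.9 F board [-0.22  0.37  0.46] w 0.0422 q7 1.4
clock: 5.1
position: [0.4532, 0.0806, 0.198]
tool_rot: [0.555, 1.567, 0.653]
force: [0.8, -0.1, -0.8]
grip_width: 0.0257
t 5.1 tcp board [ -89.5 -134.5  198. ] tooly ang -179.9 F board [ 0.19  0.76 -0.75] w 0.0257 q7 1.35
```

View pics/s6.png

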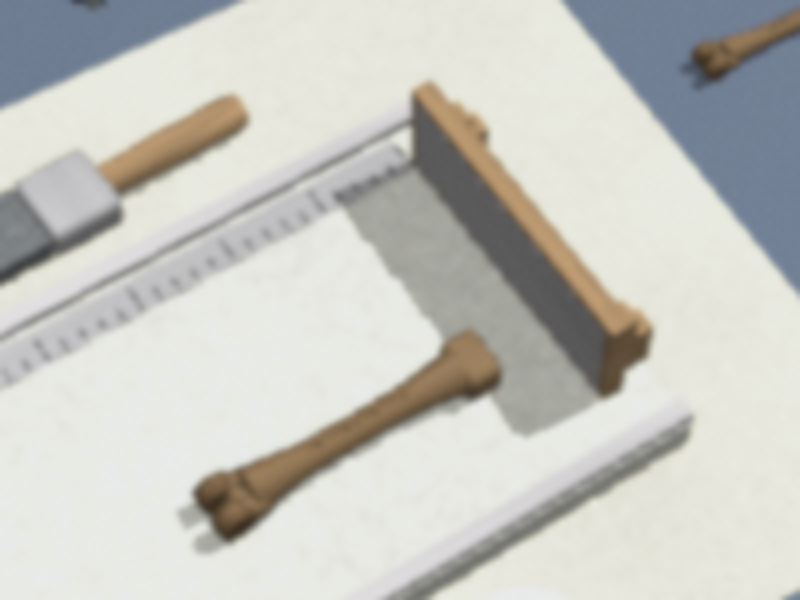

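View pics/t6.png

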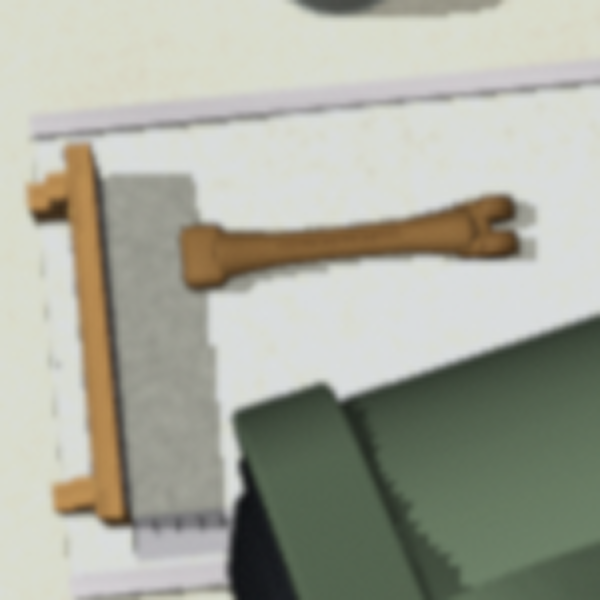

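Run:
```python
from h import *
c=bot.get_calibration("top")
A=lambda u,v:(262+u/4,155+v/4)
for z in(.034,.044):
    b=w2b(P,unproj(c,[A(186,259),A(517,224)],z)); d=b[1]-b[0]; print((b*1e3).round(1).tolist(),np.linalg.norm(d),np.degrees(np.arctan2(d[1],d[0])))
for a in (90,-90): go(0.02,.03,.15,a)
```

```text
[[-166.5, 36.0, 34.0], [-18.4, 36.6, 34.0]] 0.148144804983611 0.2188620437557823
[[-166.3, 34.0, 44.0], [-19.9, 34.6, 44.0]] 0.14648624903711874 0.21886204375580384
shift [ 0.0469 -0.1102  0.162 ] turn [ 9.01e+01  7.00e-02 -2.60e-01]
shift [ 0.0469 -0.1102  0.162 ] turn [-8.99e+01  2.60e-01  7.00e-02]
```

```bash
python3 -m creep '[{"wx":90,"wy":0,"wz":0,"tx":0,"ty":-0.11,"tz":0.162,"claw":1},{"wx":90,"wy":0,"wz":0,"tx":0,"ty":-0.11,"tz":0.162,"claw":1},{"wx":90,"wy":0,"wz":0,"tx":0,"ty":-0.11,"tz":0.162,"claw":1},{"wx":90,"wy":0,"wz":0,"tx":0,"ty":-0.11,"tz":0.162,"claw":1},{"wx":90,"wy":0,"wz":0,"tx":0.02,"ty":-0.11,"tz":0.162,"claw":1},{"wx":90,"wy":0,"wz":0,"tx":0.04,"ty":-0.11,"tz":0.162,"claw":1},{"wx":90,"wy":0,"wz":0,"tx":0.04,"ty":-0.11,"tz":0.162,"claw":1},{"wx":90,"wy":0,"wz":0,"tx":0.04,"ty":-0.11,"tz":0.162,"claw":1}]' 20
python3 -c "
from h import *
st(); go(.02,.0355,.1,90)"
```

```text
clock: 6.0
position: [0.6277, -0.0128, 0.1543]
tool_rot: [2.5, 1.569, 1.392]
force: [-0.0, 0.2, 0.3]
grip_width: -0.0002
t 6.0 tcp board [ 20.2  30.3 154.3] tooly ang 111.0 F board [-0.24 -0.02  0.35] w -0.0002 q7 0.6
shift [0.0543 0.0049 0.0017] turn [20.98 -0.07 -0.04]
```

```bash
python3 -m creep '[{"wx":21,"wy":0,"wz":0,"tx":0.03,"ty":0.005,"tz":0.002,"claw":1},{"wx":21,"wy":0,"wz":0,"tx":0.054,"ty":0.005,"tz":0.002,"claw":1},{"wx":21,"wy":0,"wz":0,"tx":0.054,"ty":0.005,"tz":0.002,"claw":1},{"wx":21,"wy":0,"wz":0,"tx":0.054,"ty":0.005,"tz":0.002,"claw":1}]' 20
python3 - <<'E'
from h import *
st(); go(.02,.0355,.048,90)
cv2.imwrite("pics/w7.png",bot.grab_frame("wrist"))
E
```

```text
clock: 6.4
position: [0.6331, -0.0125, 0.0979]
tool_rot: [-1.502, 1.569, -2.978]
force: [0.5, 0.1, -0.5]
grip_width: 0.0002
t 6.4 tcp board [20.4 35.7 97.9] tooly ang 89.9 F board [-0.04  0.49 -0.52] w 0.0002 q7 0.33
shift [ 0.0499 -0.0001 -0.0004] turn [-0.05  0.01  0.13]
```

View pics/w7.png

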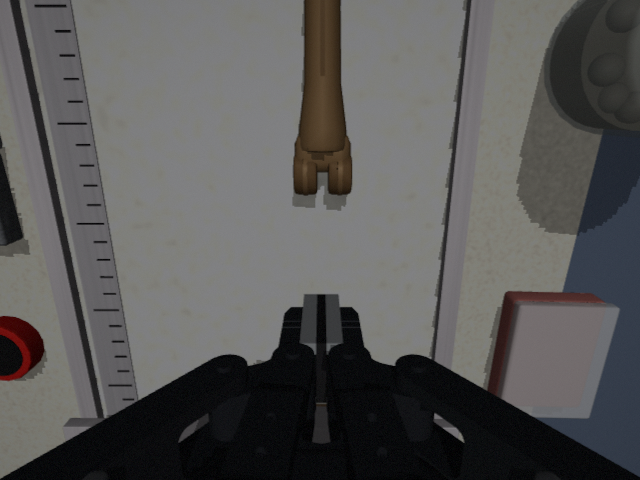

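```bash
python3 -m creep '[{"wx":0,"wy":0,"wz":0,"tx":0.03,"ty":0,"tz":0,"claw":0.9},{"wx":0,"wy":0,"wz":0,"tx":0.045,"ty":0,"tz":0,"claw":0.9},{"wx":0,"wy":0,"wz":0,"tx":0.049,"ty":0,"tz":0,"claw":0.9},{"wx":0,"wy":0,"wz":0,"tx":0.049,"ty":0,"tz":0.005,"claw":0.9},{"wx":0,"wy":0,"wz":0,"tx":0.049,"ty":0,"tz":0.01,"claw":0.9}]' 20
python3 - <<'E'
from h import *
st(); go(-.039,.0355,.049,90)
p,R=pose();print("tool z in board",w2b(np.r_[0,0,P[2]],R[:,2]))
cv2.imwrite("pics/w8.png",bot.grab_frame("wrist"))
E
```

```text
clock: 6.95
position: [0.6349, -0.0231, 0.0507]
tool_rot: [0.541, 1.571, -0.931]
force: [0.3, -0.3, 0.2]
grip_width: 0.0089
t 6.95 tcp board [31.2 36.4 50.7] tooly ang 90.1 F board [0.37 0.23 0.24] w 0.0089 q7 0.37
shift [ 0.0017 -0.0008 -0.0702] turn [ 0.13  0.01 -0.01]
tool z in board [[9.99997230e-01 2.34556365e-03 1.96239295e-04]]
```

View pics/w8.png

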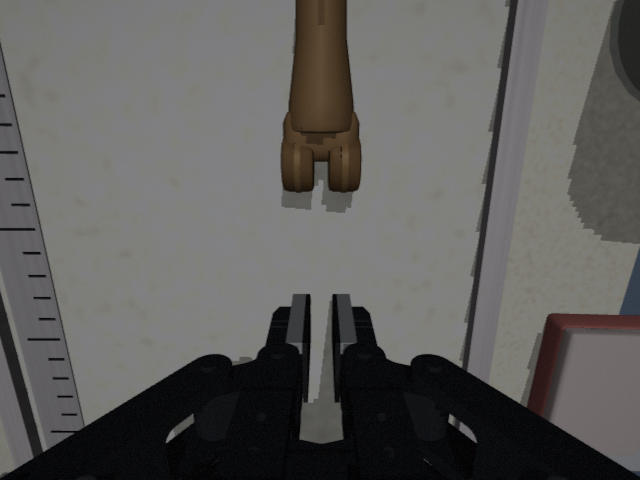

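```bash
python3 -m creep '[{"wx":0,"wy":0,"wz":0,"tx":0.001,"ty":-0.001,"tz":-0.015,"claw":0.9},{"wx":0,"wy":0,"wz":0,"tx":0.001,"ty":-0.001,"tz":-0.027,"claw":0.9},{"wx":0,"wy":0,"wz":0,"tx":0.001,"ty":-0.001,"tz":-0.034,"claw":0.9},{"wx":0,"wy":0,"wz":0,"tx":0.001,"ty":-0.001,"tz":-0.04,"claw":0.9},{"wx":0,"wy":0,"wz":0,"tx":0.001,"ty":-0.001,"tz":-0.045,"claw":0.9},{"wx":0,"wy":0,"wz":0,"tx":0.001,"ty":-0.001,"tz":-0.05,"claw":0.9},{"wx":0,"wy":0,"wz":0,"tx":0.001,"ty":-0.001,"tz":-0.055,"claw":0.9},{"wx":0,"wy":0,"wz":0,"tx":0.001,"ty":-0.001,"tz":-0.059,"claw":0.9}]' 20
python3 - <<'E'
from h import *
st(); go(-.039,.0355,.049,90)
cv2.imwrite("pics/w9.png",bot.grab_frame("wrist"))
im=bot.grab_frame("scene")
cv2.imwrite("pics/s9.png",cv2.resize(im[170:320,220:420],(800,600),interpolation=cv2.INTER_CUBIC))
E
```

```text
clock: 7.8
position: [0.6283, 0.0345, 0.0499]
tool_rot: [0.555, 1.57, -0.918]
force: [0.7, -2.8, 1.1]
grip_width: 0.0086
t 7.8 tcp board [-26.8  35.4  49.9] tooly ang 90.1 F board [2.83 0.39 1.09] w 0.0086 q7 0.28
shift [ 0.0009  0.0002 -0.0122] turn [ 0.06  0.06 -0.03]
```

View pics/w9.png

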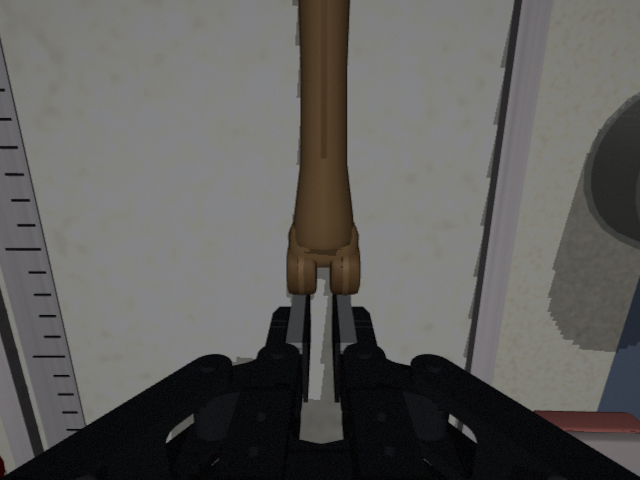

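View pics/s9.png

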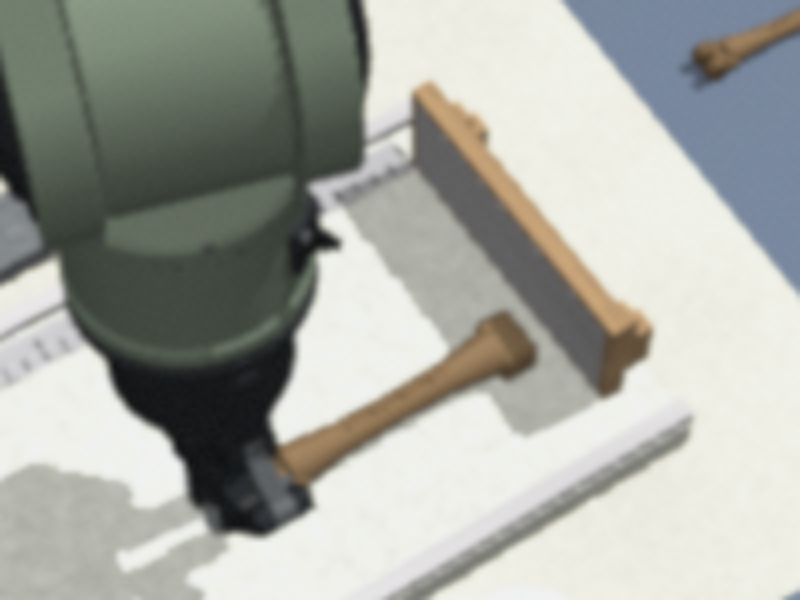

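```bash
python3 -m creep '[{"wx":0,"wy":0,"wz":0,"tx":0.001,"ty":0,"tz":-0.003,"claw":0.9},{"wx":0,"wy":0,"wz":0,"tx":0.001,"ty":0,"tz":-0.006,"claw":0.9},{"wx":0,"wy":0,"wz":0,"tx":0.001,"ty":0,"tz":-0.008,"claw":0.9},{"wx":0,"wy":0,"wz":0,"tx":0.001,"ty":0,"tz":-0.009,"claw":0.9}]' 20
python3 - <<'E'
from h import *
st(); go(-.039,.0355,.049,90)
cv2.imwrite("pics/w10.png",bot.grab_frame("wrist"))
st()
im=bot.grab_frame("scene")
cv2.imwrite("pics/s10.png",cv2.resize(im[170:320,220:420],(800,600),interpolation=cv2.INTER_CUBIC))
im=bot.grab_frame("top")
cv2.imwrite("pics/t10.png",cv2.resize(im[155:305,262:412],(600,600),interpolation=cv2.INTER_CUBIC))
st()
E
```

```text
clock: 8.3
position: [0.6273, 0.0441, 0.0488]
tool_rot: [0.593, 1.57, -0.88]
force: [-0.3, -1.5, 0.3]
grip_width: 0.0083
t 8.3 tcp board [-36.5  35.3  48.8] tooly ang 90.1 F board [ 1.5  -0.4   0.26] w 0.0083 q7 0.27
shift [-0.0002  0.0002 -0.0025] turn [ 0.11  0.03 -0.02]
t 8.35 tcp board [-36.6  35.3  48.7] tooly ang 90.1 F board [ 0.78 -0.28  1.51] w 0.0084 q7 0.27
t 8.45 tcp board [-36.5  35.3  48.7] tooly ang 90.1 F board [ 0.92 -0.98 -0.32] w 0.0086 q7 0.27
```

View pics/s10.png

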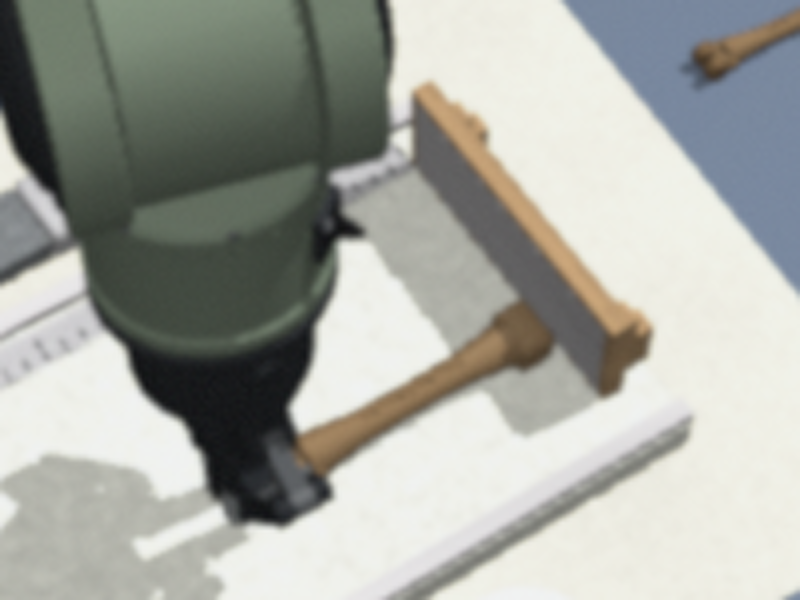

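View pics/t10.png

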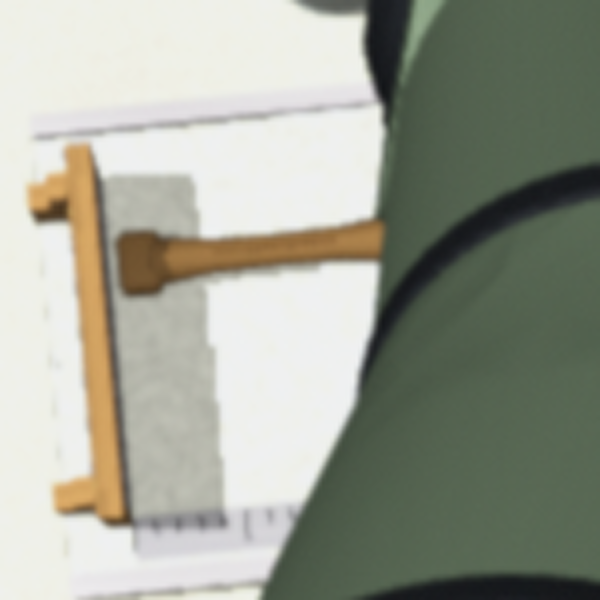

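Run:
```python
from h import *
c=bot.get_calibration("top")
for z in (.024,.034,.044,.084): print(z,((proj(c,b2w(P,[-.2,.035,z]))[0]-[262,155])*4).round(1), (w2b(P,unproj(c,[262+118/4,155+264/4],z))*1e3).round(1))
```

```text
0.024 [112.9 273.1] [[-197.3   38.9   24. ]]
0.034 [111.3 268.9] [[-196.8   36.9   34. ]]
0.044 [109.7 264.6] [[-196.3   34.9   44. ]]
0.084 [102.7 246.5] [[-194.3   26.9   84. ]]
```

```bash
python3 -m creep '[{"wx":0,"wy":0,"wz":0,"tx":0,"ty":0,"tz":-0.001,"claw":0.9},{"wx":0,"wy":0,"wz":0,"tx":0,"ty":0,"tz":-0.002,"claw":0.9},{"wx":0,"wy":0,"wz":0,"tx":0,"ty":0,"tz":-0.002,"claw":0.9}]' 20; python3 -c "
from h import *
st()"
python3 -m creep '[{"wx":0,"wy":0,"wz":0,"tx":0,"ty":0,"tz":-0.001,"claw":0.9},{"wx":0,"wy":0,"wz":0,"tx":0,"ty":0,"tz":-0.001,"claw":0.9}]' 20; python3 -c "
from h import *
st()"
```

```text
clock: 8.75
position: [0.627, 0.0462, 0.0487]
tool_rot: [0.532, 1.57, -0.94]
force: [0.7, -0.8, 0.1]
grip_width: 0.0085
t 8.75 tcp board [-38.6  35.2  48.7] tooly ang 90.1 F board [0.87 0.64 0.15] w 0.0085 q7 0.27
clock: 8.95
position: [0.6269, 0.0474, 0.0487]
tool_rot: [0.767, 1.571, -0.705]
force: [-0.0, -0.4, 0.4]
grip_width: 0.0087
t 8.95 tcp board [-39.8  35.2  48.7] tooly ang 90.1 F board [ 0.37 -0.05  0.36] w 0.0087 q7 0.27
```

```bash
python3 -m creep '[{"wx":0,"wy":0,"wz":0,"tx":0,"ty":0,"tz":-0.001,"claw":0.9},{"wx":0,"wy":0,"wz":0,"tx":0,"ty":0,"tz":-0.001,"claw":0.9}]' 20; python3 -c "
from h import *
st()"
python3 - <<'E'
from h import *
im=bot.grab_frame("top");st()
cv2.imwrite("pics/t11.png",cv2.resize(im[180:255,265:365],(800,600),interpolation=cv2.INTER_CUBIC))
im=bot.grab_frame("scene")
cv2.imwrite("pics/s11.png",cv2.resize(im[190:290,300:400],(600,600),interpolation=cv2.INTER_CUBIC))
st()
E
```

```text
clock: 9.15
position: [0.6268, 0.0483, 0.0487]
tool_rot: [0.494, 1.57, -0.979]
force: [0.9, -1.9, -0.1]
grip_width: 0.0087
t 9.15 tcp board [-40.7  35.2  48.7] tooly ang 90.1 F board [ 2.    0.67 -0.11] w 0.0087 q7 0.27
t 9.2 tcp board [-40.7  35.2  48.7] tooly ang 90.1 F board [ 1.78 -0.26  0.17] w 0.0088 q7 0.27
t 9.25 tcp board [-40.7  35.2  48.7] tooly ang 90.1 F board [ 3.08  0.41 -0.07] w 0.0086 q7 0.27
```

View pics/t11.png

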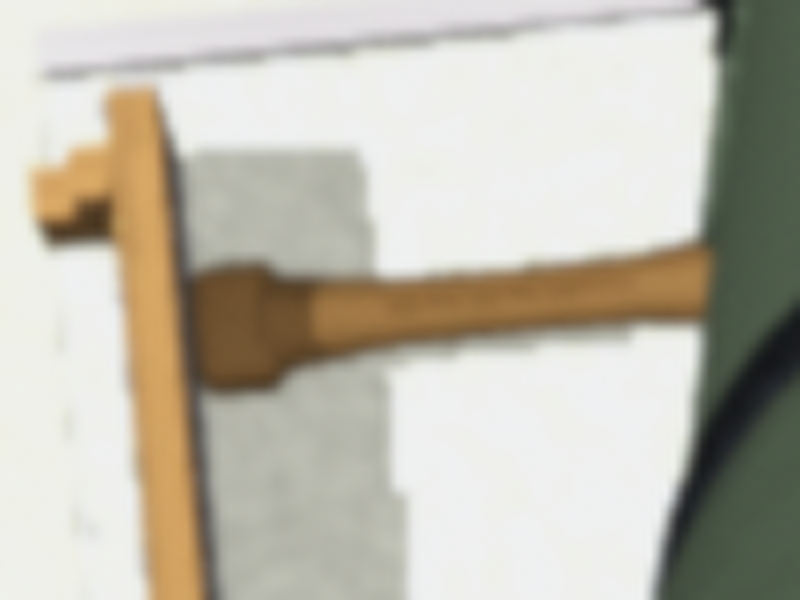

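View pics/s11.png

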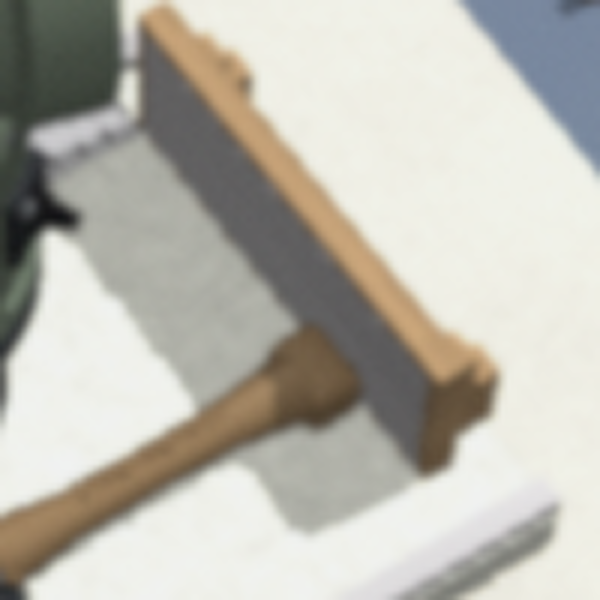

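```bash
python3 -m creep '[{"wx":0,"wy":0,"wz":0,"tx":0,"ty":0,"tz":-0.001,"claw":0.9},{"wx":0,"wy":0,"wz":0,"tx":0,"ty":0,"tz":-0.001,"claw":0.9}]' 20; python3 -c "
from h import *
st()"
```

```text
clock: 9.45
position: [0.6268, 0.0484, 0.0487]
tool_rot: [0.205, 1.569, -1.268]
force: [1.3, -6.3, -0.2]
grip_width: 0.0084
t 9.45 tcp board [-40.8  35.2  48.7] tooly ang 90.1 F board [ 6.35  0.69 -0.15] w 0.0084 q7 0.26
```

```bash
python3 -m creep '[{"wx":0,"wy":0,"wz":0,"tx":0,"ty":0,"tz":0.008,"claw":0.9},{"wx":0,"wy":0,"wz":0,"tx":0,"ty":0,"tz":0.02,"claw":0.9},{"wx":0,"wy":0,"wz":0,"tx":-0.04,"ty":0,"tz":0.03,"claw":1},{"wx":0,"wy":0,"wz":0,"tx":-0.09,"ty":-0.02,"tz":0.06,"claw":1},{"wx":0,"wy":0,"wz":0,"tx":-0.1,"ty":-0.035,"tz":0.11,"claw":1},{"wx":0,"wy":0,"wz":0,"tx":-0.1,"ty":-0.035,"tz":0.16,"claw":1},{"wx":0,"wy":0,"wz":0,"tx":-0.1,"ty":-0.035,"tz":0.196,"claw":1},{"wx":0,"wy":0,"wz":0,"tx":-0.1,"ty":-0.035,"tz":0.196,"claw":1}]' 20
python3 - <<'E'
from h import *
st(); go(.155,.0,.069,90)
im=bot.grab_frame("top")
cv2.imwrite("pics/t12.png",cv2.resize(im[155:305,265:465],(800,600),interpolation=cv2.INTER_CUBIC))
cv2.imwrite("pics/w12.png",bot.grab_frame("wrist"))
im=bot.grab_frame("scene")
cv2.imwrite("pics/s12.png",cv2.resize(im[170:410,80:400],(800,600),interpolation=cv2.INTER_CUBIC))
E
```

```text
clock: 10.25
position: [0.61, -0.1586, 0.15]
tool_rot: [0.241, 1.566, -1.24]
force: [-0.3, 0.7, 0.0]
grip_width: -0.0003
t 10.25 tcp board [163.6  -1.4 150. ] tooly ang 89.6 F board [-0.7  -0.21  0.01] w -0.0003 q7 0.53
shift [ 0.0809  0.0012 -0.0091] turn [-0.4   0.29 -0.07]
```

View pics/t12.png

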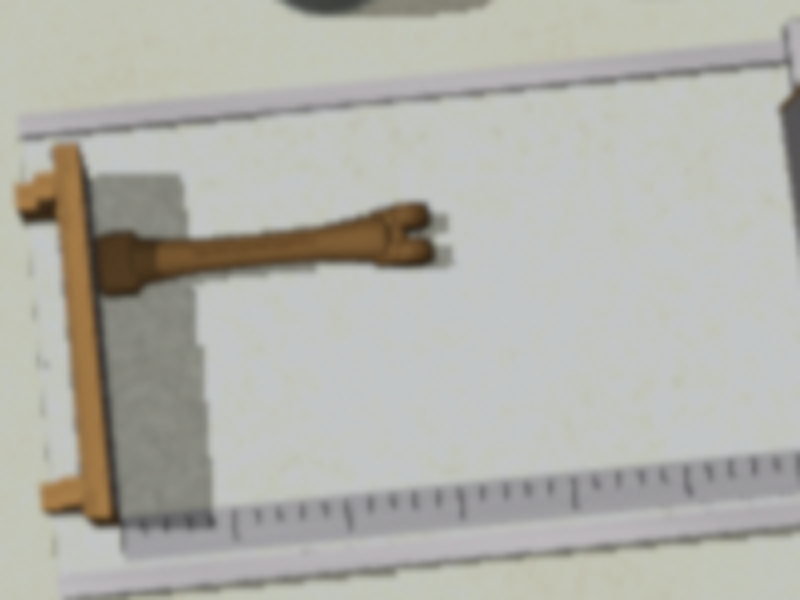

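View pics/w12.png

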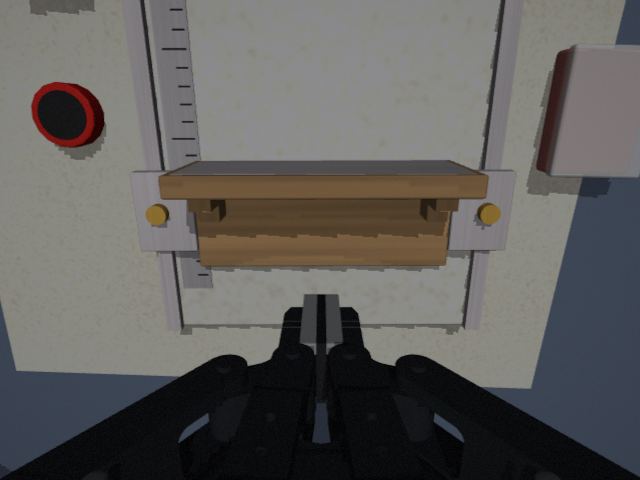

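View pics/s12.png

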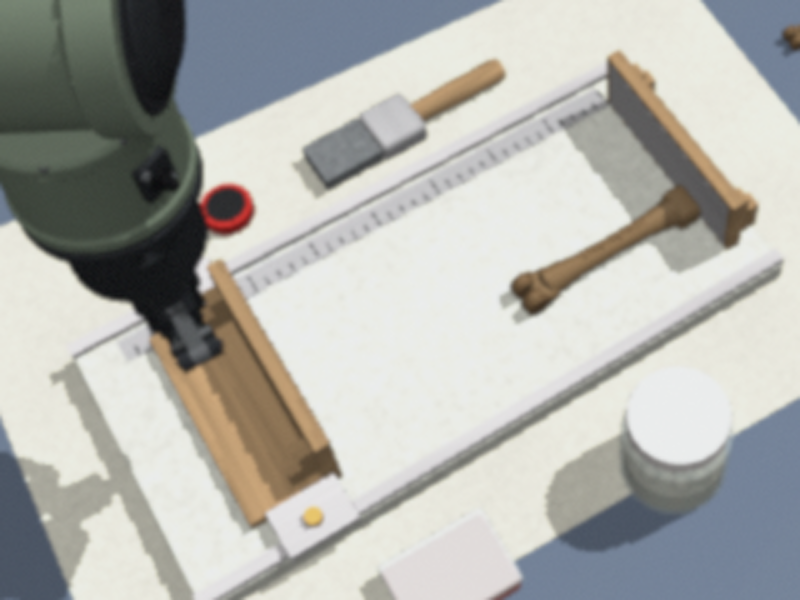

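```bash
python3 -m creep '[{"wx":0,"wy":0,"wz":0,"tx":0.045,"ty":0.001,"tz":-0.005,"claw":1},{"wx":0,"wy":0,"wz":0,"tx":0.075,"ty":0.001,"tz":-0.009,"claw":1},{"wx":0,"wy":0,"wz":0,"tx":0.081,"ty":0.001,"tz":-0.009,"claw":1},{"wx":0,"wy":0,"wz":0,"tx":0.081,"ty":0.001,"tz":-0.009,"claw":1}]' 20
python3 - <<'E'
from h import *
st(); go(-.027,.0,.069,90)
E
```

```text
clock: 10.8
position: [0.6107, -0.1406, 0.0675]
tool_rot: [-1.28, 1.569, -2.753]
force: [-0.6, -0.4, 0.8]
grip_width: -0.0
t 10.8 tcp board [145.8   1.   67.5] tooly ang 90.1 F board [ 0.3  -0.59  0.84] w -0.0 q7 0.55
shift [-0.0016 -0.0007 -0.1728] turn [0.1  0.02 0.07]
```

```bash
python3 -m creep '[{"wx":0,"wy":0,"wz":0,"tx":0,"ty":-0.001,"tz":-0.007,"claw":1},{"wx":0,"wy":0,"wz":0,"tx":0,"ty":-0.001,"tz":-0.016,"claw":1},{"wx":0,"wy":0,"wz":0,"tx":0,"ty":-0.001,"tz":-0.028,"claw":1},{"wx":0,"wy":0,"wz":0,"tx":0,"ty":-0.001,"tz":-0.04,"claw":1},{"wx":0,"wy":0,"wz":0,"tx":0,"ty":-0.001,"tz":-0.052,"claw":1},{"wx":0,"wy":0,"wz":0,"tx":0,"ty":-0.001,"tz":-0.064,"claw":1},{"wx":0,"wy":0,"wz":0,"tx":0,"ty":-0.001,"tz":-0.076,"claw":1},{"wx":0,"wy":0,"wz":0,"tx":0,"ty":-0.001,"tz":-0.084,"claw":1}]' 20
python3 - <<'E'
from h import *
st(); go(-.027,.0,.069,90)
E
```

```text
clock: 11.6
position: [0.6014, -0.0556, 0.0674]
tool_rot: [-1.538, 1.569, -3.01]
force: [2.2, -1.3, 1.1]
grip_width: -0.0001
t 11.6 tcp board [60.2 -0.  67.4] tooly ang 90.2 F board [1.53 2.04 1.14] w -0.0001 q7 0.43
shift [-0.0016  0.0003 -0.0872] turn [0.15 0.   0.08]
```

```bash
python3 -m creep '[{"wx":0,"wy":0,"wz":0,"tx":0,"ty":0,"tz":-0.01,"claw":1},{"wx":0,"wy":0,"wz":0,"tx":0,"ty":0,"tz":-0.02,"claw":1},{"wx":0,"wy":0,"wz":0,"tx":0,"ty":0,"tz":-0.03,"claw":1},{"wx":0,"wy":0,"wz":0,"tx":0,"ty":0,"tz":-0.04,"claw":1},{"wx":0,"wy":0,"wz":0,"tx":0,"ty":0,"tz":-0.049,"claw":1},{"wx":0,"wy":0,"wz":0,"tx":0,"ty":0,"tz":-0.056,"claw":1},{"wx":0,"wy":0,"wz":0,"tx":0,"ty":0,"tz":-0.061,"claw":1},{"wx":0,"wy":0,"wz":0,"tx":0,"ty":0,"tz":-0.064,"claw":1}]' 20
python3 - <<'E'
from h import *
st(); go(-.027,.0,.067,90)
cv2.imwrite("pics/w13.png",bot.grab_frame("wrist"))
im=bot.grab_frame("scene")
cv2.imwrite("pics/s13.png",cv2.resize(im[170:410,80:400],(800,600),interpolation=cv2.INTER_CUBIC))
st()
E
```

```text
clock: 12.4
position: [0.595, 0.0086, 0.0674]
tool_rot: [-1.556, 1.569, -3.027]
force: [2.5, -2.1, -1.4]
grip_width: 0.0001
t 12.4 tcp board [-4.2 -0.3 67.4] tooly ang 90.2 F board [ 2.34  2.26 -1.42] w 0.0001 q7 0.34
shift [ 0.0004  0.0004 -0.0228] turn [0.17 0.   0.09]
t 12.5 tcp board [-4.3 -0.4 67.3] tooly ang 90.2 F board [ 1.14 -0.39  0.22] w -0.0001 q7 0.34
```

View pics/w13.png

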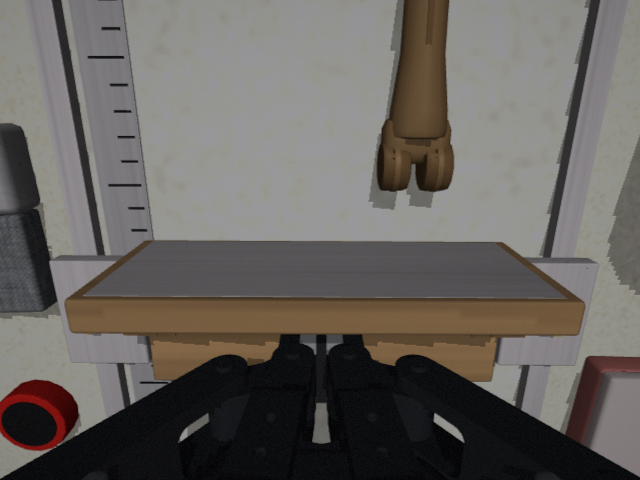

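View pics/s13.png

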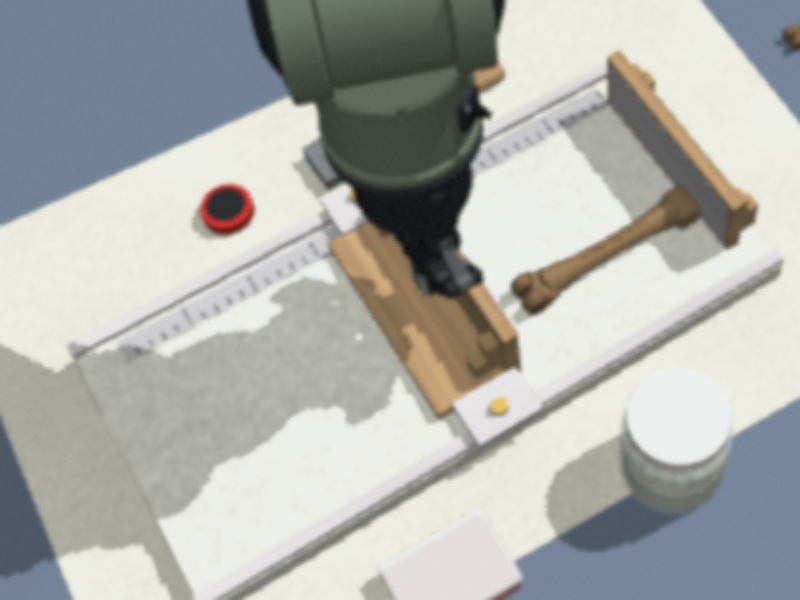

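Run:
```python
from h import *
c=bot.get_calibration("wrist")
print(w2b(P,unproj(c,[(325,241),(430,241)],.024))[:,0],[w2b(P,unproj(c,[(415,191)],z))[0,0] for z in(.03,.034,.038)])
print(w2b(P,unproj(c,[(325,297)],.084))[:,0])
```

```text
[-0.02642307 -0.02659941] [np.float64(-0.05030316397708463), np.float64(-0.05108464873078402), np.float64(-0.05186613348448339)]
[-0.02847806]
```

```bash
python3 -m creep '[{"wx":0,"wy":0,"wz":0,"tx":0,"ty":0,"tz":-0.005,"claw":1},{"wx":0,"wy":0,"wz":0,"tx":0,"ty":0,"tz":-0.01,"claw":1},{"wx":0,"wy":0,"wz":0,"tx":0,"ty":0,"tz":-0.014,"claw":1},{"wx":0,"wy":0,"wz":0,"tx":0,"ty":0,"tz":-0.017,"claw":1},{"wx":0,"wy":0,"wz":0,"tx":0,"ty":0,"tz":-0.019,"claw":1},{"wx":0,"wy":0,"wz":0,"tx":0,"ty":0,"tz":-0.019,"claw":1}]' 20
python3 - <<'E'
from h import *
st()
im=bot.grab_frame("wrist");cv2.imwrite("pics/w14.png",im);cv2.imwrite("pics/w14c.png",cv2.resize(im[120:270,330:530],(800,600),interpolation=cv2.INTER_CUBIC))
st()
E
```

```text
clock: 13.1
position: [0.5928, 0.028, 0.0673]
tool_rot: [-1.824, 1.569, 2.988]
force: [0.7, 0.1, -0.7]
grip_width: -0.0004
t 13.1 tcp board [-23.8  -0.6  67.3] tooly ang 90.2 F board [-0.06  0.68 -0.68] w -0.0004 q7 0.31
t 13.15 tcp board [-23.6  -0.6  67.2] tooly ang 90.2 F board [-0.    0.89 -0.91] w -0.0002 q7 0.31
```

View pics/w14c.png

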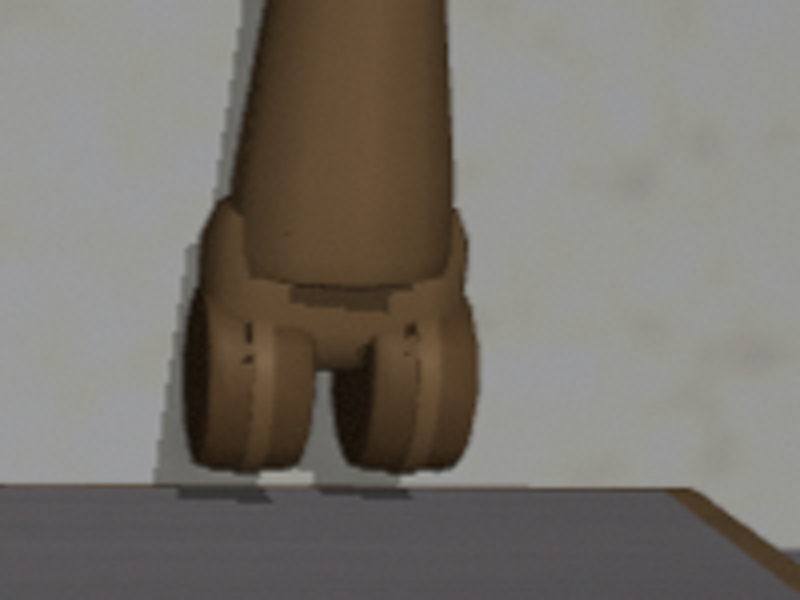

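```bash
python3 -m creep '[{"wx":0,"wy":0,"wz":0,"tx":0,"ty":0,"tz":-0.001,"claw":1},{"wx":0,"wy":0,"wz":0,"tx":0,"ty":0,"tz":-0.002,"claw":1},{"wx":0,"wy":0,"wz":0,"tx":0,"ty":0,"tz":-0.002,"claw":1}]' 20 >/dev/null
python3 - <<'E'
from h import *
st()
im=bot.grab_frame("wrist");cv2.imwrite("pics/w15.png",im);cv2.imwrite("pics/w15c.png",cv2.resize(im[170:270,360:493],(800,600),interpolation=cv2.INTER_CUBIC))
st()
E
```

```text
t 13.45 tcp board [-25.6  -0.6  67.2] tooly ang 90.2 F board [ 0.93 -0.14 -0.42] w 0.0001 q7 0.31
t 13.5 tcp board [-25.6  -0.7  67.2] tooly ang 90.2 F board [0.09 0.23 0.41] w -0.0001 q7 0.31
```

View pics/w15c.png

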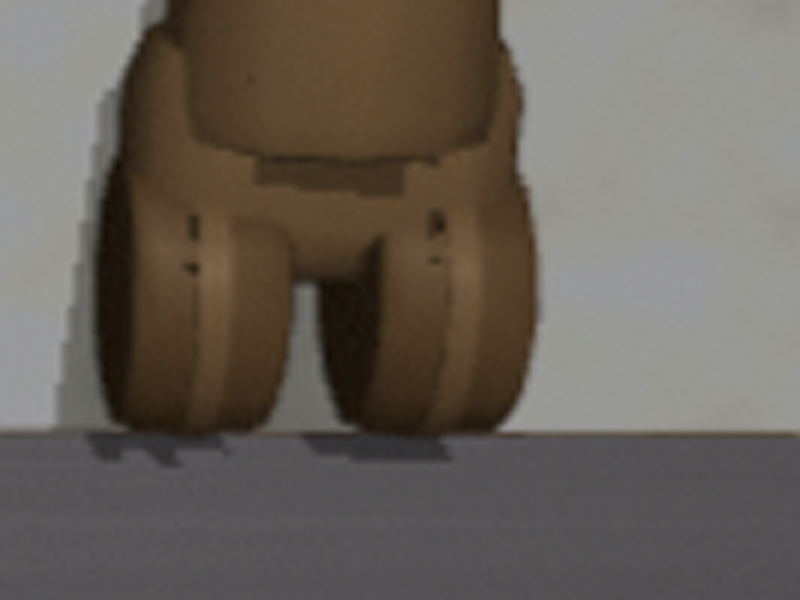

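```bash
python3 -m creep '[{"wx":0,"wy":0,"wz":0,"tx":0,"ty":0,"tz":-0.001,"claw":1},{"wx":0,"wy":0,"wz":0,"tx":0,"ty":0,"tz":-0.001,"claw":1}]' 20 >/dev/null
python3 -c "
from h import *
st()"
python3 -m creep '[{"wx":0,"wy":0,"wz":0,"tx":0,"ty":0,"tz":-0.0007,"claw":1},{"wx":0,"wy":0,"wz":0,"tx":0,"ty":0,"tz":-0.0007,"claw":1}]' 20 >/dev/null
python3 -c "
from h import *
st()"
```

```text
t 13.7 tcp board [-26.7  -0.7  67.2] tooly ang 90.2 F board [ 1.85 -0.36  1.19] w 0.0 q7 0.31
t 13.9 tcp board [-27.5  -0.7  67.2] tooly ang 90.2 F board [1.6  0.16 0.1 ] w 0.0003 q7 0.31
```

```bash
python3 -m creep '[{"wx":0,"wy":0,"wz":0,"tx":0,"ty":0,"tz":-0.0007,"claw":1},{"wx":0,"wy":0,"wz":0,"tx":0,"ty":0,"tz":-0.0007,"claw":1}]' 20 >/dev/null
python3 - <<'E'
from h import *
st()
im=bot.grab_frame("wrist");cv2.imwrite("pics/w16c.png",cv2.resize(im[170:270,360:493],(800,600),interpolation=cv2.INTER_CUBIC))
st()
E
```

```text
t 14.1 tcp board [-28.3  -0.6  67.2] tooly ang 90.2 F board [ 1.77 -0.05  0.  ] w 0.0 q7 0.3
t 14.15 tcp board [-28.3  -0.7  67.2] tooly ang 90.2 F board [ 1.45 -0.28  0.83] w 0.0002 q7 0.3
```

View pics/w16c.png

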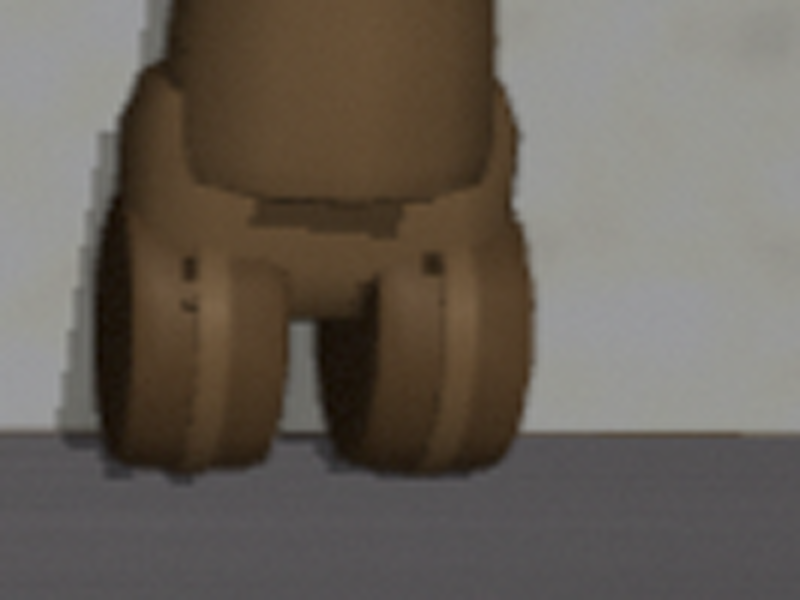

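```bash
python3 -m creep '[{"wx":0,"wy":0,"wz":0,"tx":0,"ty":0,"tz":-0.0005,"claw":1},{"wx":0,"wy":0,"wz":0,"tx":0,"ty":0,"tz":-0.0005,"claw":1}]' 20 >/dev/null
python3 -c "
from h import *
st()"
python3 -m creep '[{"wx":0,"wy":0,"wz":0,"tx":0,"ty":0,"tz":0,"claw":1}]' 20 >/dev/null
python3 -c "
from h import *
st()"
```

```text
t 14.35 tcp board [-28.7  -0.7  67.2] tooly ang 90.2 F board [3.34 1.   0.08] w -0.0002 q7 0.3
t 14.45 tcp board [-28.7  -0.7  67.2] tooly ang 90.2 F board [1.24 0.25 0.7 ] w -0.0 q7 0.3
```

```bash
python3 -m creep '[{"wx":0,"wy":0,"wz":0,"tx":0,"ty":0,"tz":-0.0006,"claw":1},{"wx":0,"wy":0,"wz":0,"tx":0,"ty":0,"tz":-0.0006,"claw":1}]' 20 >/dev/null
python3 - <<'E'
from h import *
st()
im=bot.grab_frame("wrist");cv2.imwrite("pics/w17c.png",cv2.resize(im[170:270,360:493],(800,600),interpolation=cv2.INTER_CUBIC))
st()
E
```

```text
t 14.65 tcp board [-28.7  -0.7  67.2] tooly ang 90.2 F board [ 5.3  -0.25 -0.27] w -0.0001 q7 0.3
t 14.7 tcp board [-28.7  -0.7  67.2] tooly ang 90.2 F board [ 4.88  1.36 -0.49] w 0.0002 q7 0.3
```

View pics/w17c.png

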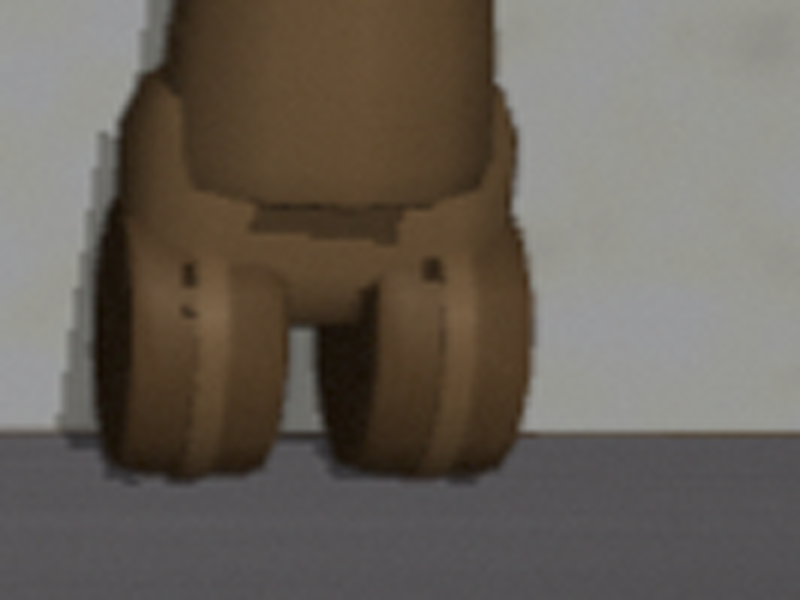

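```bash
python3 -m creep '[{"wx":0,"wy":0,"wz":0,"tx":0,"ty":0,"tz":0.005,"claw":1},{"wx":0,"wy":0,"wz":0,"tx":0,"ty":0,"tz":0.02,"claw":1},{"wx":0,"wy":0,"wz":0,"tx":-0.03,"ty":0,"tz":0.025,"claw":1},{"wx":0,"wy":0,"wz":0,"tx":-0.08,"ty":0,"tz":0.05,"claw":1},{"wx":0,"wy":0,"wz":0,"tx":-0.12,"ty":0,"tz":0.1,"claw":1},{"wx":0,"wy":0,"wz":0,"tx":-0.15,"ty":0,"tz":0.17,"claw":1},{"wx":0,"wy":0,"wz":0,"tx":-0.15,"ty":0,"tz":0.23,"claw":1},{"wx":0,"wy":0,"wz":0,"tx":-0.15,"ty":0,"tz":0.23,"claw":1}]' 20
python3 -m creep '[{"wx":0,"wy":0,"wz":0,"tx":0,"ty":0,"tz":0.02,"claw":1},{"wx":0,"wy":0,"wz":0,"tx":0,"ty":0,"tz":0.02,"claw":1}]' 20
python3 - <<'E'
from h import *
st()
im=bot.grab_frame("top")
cv2.imwrite("pics/t18f.png",im);cv2.imwrite("pics/t18.png",cv2.resize(im[155:305,255:455],(800,600),interpolation=cv2.INTER_CUBIC))
im=bot.grab_frame("scene")
cv2.imwrite("pics/s18.png",cv2.resize(im[170:410,80:400],(800,600),interpolation=cv2.INTER_CUBIC))
E
```

```text
clock: 15.5
position: [0.615, -0.1966, 0.218]
tool_rot: [-1.463, 1.57, -2.934]
force: [0.2, 0.9, -0.2]
grip_width: -0.0
clock: 15.7
position: [0.6158, -0.2223, 0.2185]
tool_rot: [-0.4, 1.568, -1.877]
force: [0.2, -0.0, 0.3]
grip_width: -0.0
t 15.7 tcp board [227.5  -1.8 218.5] tooly ang 89.9 F board [0.04 0.18 0.31] w -0.0 q7 0.61
```

View pics/t18.png

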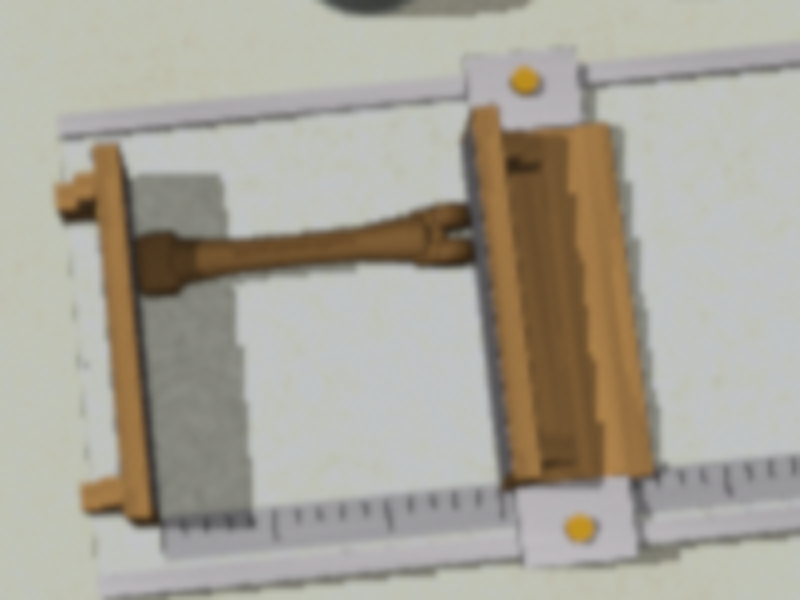

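View pics/s18.png

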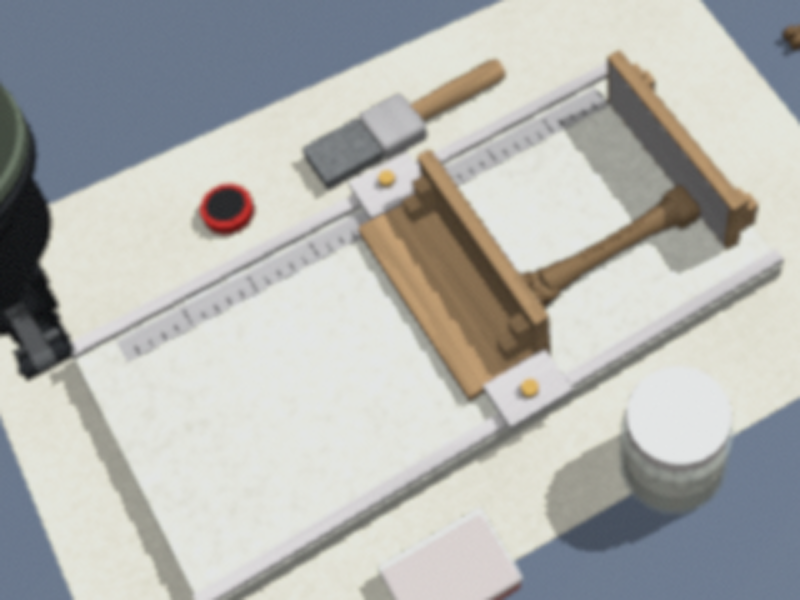

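View pics/t18f.png

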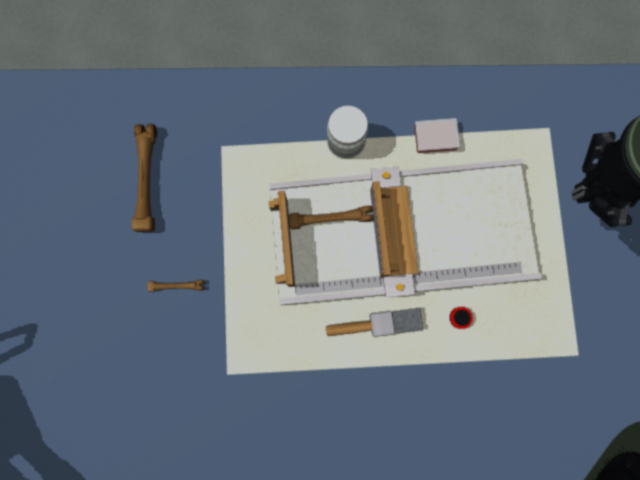

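```bash
python3 -c "
from workcell import bot
print(bot.job_done())"
```

```text
the job is handed in; nothing more can be done
None
```

The bone now lies straight along the board with its blunt end against the fixed plate, and the block's face touches the knuckle end. I handed the job in at 15.8 s of the 72 s allowed.

- **Straightening:** I nudged the bone from the robot's side with two spread fingertips, then pushed it end-on to the plate. It stopped there at about 6 N, which was the highest push I read on it.
- **Closing the block:** I pushed it from behind in steps of 1 mm or less at the end. It stopped against the bone at about 5 N, of which roughly 2 N is the block's own drag. I then backed the hand off and raised it.
- **Last pictures:** The bone's line matches the rails to within about 1°, with no visible gap at either end. The jar, specimen box, loupe, brush and both look-alikes are where they started. The hand is clear, with about zero force on it.

No check failed or disagreed. A gap under about 1 mm would not show in the pictures, so the claim of contact at both ends rests on the force stops. I made no force check after backing the hand off.

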